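# Set out the mushroom showcase

### The job

Take the little stack apart and set every piece upright in the middle of its own display stand: the mushroom on the round stand with the glass cover over it, the round pot on the square stand, and the wooden box on the oblong stand (where the cover stands now), lying lengthwise and square to it. Set things down gently, tip nothing over, and leave the cup, the mug and the large mushroom jar where they are.

Things in the scene. Friction and masses are not known exactly. Their poses are not given: they have to be found in the camera images.
- mushroom: Small ceramic mushroom ornament, 50 mm high, on top of the stack at the start (standing on the pot). White stem, foot 28 mm across; terracotta cap 36 mm across with an upright rim from 28 to 38 mm above the foot, rounded above that; grip it there. About 70 g. Stands upright; origin at the centre of its underside, z up.
- pot: Round lidded ceramic pot, white with thin blue bands, straight-sided cylinder 52 mm across and 46 mm high, flat top, lid fixed. It stands on the box with the mushroom on it at the start. About 140 g. Stands upright; origin at the centre of its underside, z up.
- box: Oblong lidded wooden box, 90 mm (its x) by 56 mm (its y) by 34 mm high, lid fixed, the bottom of the stack, standing on the table at the start. About 150 g. Stands upright; origin at the centre of its underside, z up. Grip it across the 56 mm.
- cover: Clear glass cover, a bell open underneath: 76 mm across outside at its open foot, 67 mm inside, 52 mm across at its flat top, which is 68 mm above the foot (62 mm inside height), with a pale wooden knob on top: neck 16 mm across from 68 to 77 mm above the foot, knob 23 mm across from 77 to 104 mm. At the start it stands on the oblong stand. About 160 g. Stands upright; origin at the centre of its underside, z up (the centre of the open foot). Lift it by the knob.
- round_stand: Grey round display stand, flat disc 110 mm across, 15 mm high, fixed to the table. Origin at the centre of its underside. For the mushroom and, over it, the cover.
- square_stand: Grey square display stand, block 76 by 76 mm, 40 mm high, fixed. Origin at the centre of its underside. For the pot.
- oblong_stand: Grey oblong display stand, slab 124 mm (its x) by 92 mm (its y), 15 mm high, fixed. Origin at the centre of its underside. For the box, the box's length along the stand's length.
- cup: Green glass cup, 68 mm across the rim, 58 mm high, loose on the table; not part of the job, leave it. Origin at the centre of its underside.
- mug: White ceramic mug, 72 mm across, 75 mm high, with a handle on its +y side, loose on the table; leave it. Origin at the centre of its underside.
- jar: Larger lidded mushroom jar, white pot with a sand-coloured cap 72 mm across, 69 mm high, loose on the table; leave it. Origin at the centre of its underside.

How it is judged:
By the outcome, as a careful person would: the job done as asked, in the order asked, and still so for the second after the job is handed in, with the robot touching nothing.
It also fails if it takes over 115 s, if anything falls off the work surface, if the arm or the gripper's body presses on something with over 40 N, if the wrist force passes 120 N, or if a joint passes its speed limit or range.

### The arm

A 6-joint arm with a two-finger parallel gripper is mounted at the origin on the work surface. World frame = base frame: x ahead of the robot, y to its left, z up, the work surface at z = 0. Lengths are in m, angles in degrees, forces in N, time in s.
With the tool pointing down it reaches from about 0.3 to 0.75 m from the base axis. Payload 8.5 kg.
Tool frame: the origin (TCP) lies on the centre line of the jaws, within the pads' length; the fingertips stand 17 mm ahead of it and the grasp point (between the pads) lies 2 mm behind it; z points along the fingers, y is the direction in which the jaws open and shut (so a half turn about z gives the same grasp; the last joint's range is limited). The gripper opens to 85 mm and grips with 20 to 120 N. Pads are 22 mm wide; open, the fingers measure 114 mm over their backs; the gripper's body (76 mm by 85 mm) begins 54 mm behind the grasp point. The pads swing forward as they close: fully open they stand 13 mm farther back than shut.
Start: joints at [60.888, 21.807, 74.336, -0, 83.858, -12.336], TCP at [0.159, 0.527, 0.248] pointing down, gripper open.
Joint ranges: [-178.18, 178.18], [-50.72, 133.34], [12.68, 142.11], [-81.47, 261.47], [9.98, 163.14], [-165.26, 165.26]. Speed limits (degrees/s): [136.94, 136.94, 180, 180, 180, 180].

### API

Orientations are given as a 3x3 rotation matrix whose columns are the frame's x, y, z axes.
In Python, from rig import env, imaging, close_job gives the robot as it stands.
- The arm moves only by the tool step_arm, never from a script. Its argument "steps" is one flat list of numbers, 7 for each row, row after row: the opening, from 0 (shut) to 1 (fully open), then the shift along the tool's x, y, z as a fraction of full scale, then the turn, a rotation vector about the tool's x, y, z as a fraction of full scale. A call has 1 to 10 rows; each row is the pose to reach, as a shift and turn from the pose commanded when the call began, along the tool's axes at that moment; what a row does not reach only later rows make up. Full scale, the value 1, is 0.3 m for a shift and 45 degrees for a turn. A row lasts 1/10 s, in which the tool goes at most 50 mm and 8.59 degrees, less where a joint would pass 70% of its speed; a pose out of reach is approached as far as the arm can. A call with a number of a shift or a turn outside -1 to 1 is refused whole. A call with a gripper value outside its range is refused whole. The fingers move at their own pace and stop on an object; "grip_force" is the grip in N (left out, the last holds). Time passes only in rows, so rows that repeat a pose let the fingers close. It gives the time, the measured TCP pose, the force and the opening at its end, in the units of the state.
- env.observe(): the state, without advancing time (a new reading comes with each control period).
- imaging.get_image(name): name is "scene" or "side" or "wrist"; returns (picture, depth): 480x640x3 uint8, blue, green, red; 480x640 float32, m along the optical axis (not along the pixel's ray), 0 where there is no reading.
- imaging.get_calibration(name): a dict with "camera_matrix" (3x3 intrinsics, pixels), "k1" (the pictures are not rectified: a ray, as slopes to the right and down, at radius r is drawn at 1 + k1 r^2 times it, then the intrinsics apply), "world_from_camera" (4x4, takes a point from camera to world coordinates). Camera axes: x right, y down, z forward; pixel columns grow to the right and rows downward; lengths in m; the calibration is good to about 2 mm. A picture is of the moment at which its call begins: read the wrist's pose just before it. get_calibration takes no time and is no camera call; for the wrist camera it gives the pose at the moment of the call.
- close_job(): hands the job in, once; it reports no verdict.
Trained networks look in the newest picture that a camera, given by its name, has taken for a name from the list of things; names that differ only in an ending like _2 or _b are one class to them, and where a whole thing is asked for, a point or a joint stands for the part that bears it (a point fixed in the world has none). Each returns a list of dicts, best first, with "score" (0 to 1); they miss things now and then, are a little off and sometimes report something else, mostly with a low value. They report only what shows in the picture. A call takes as long as a camera call.
- imaging.spot_in(camera, target): "pixel" ([column, row] in pixels, amid what is visible of it).
- imaging.regions_of(camera, target): "mask" (480x640 bool, what is visible of it) and "pixel" ([column, row] in pixels, amid what is visible of it).
- imaging.pinpoint(camera, target): "pixel" ([column, row] in pixels: a listed point, or the origin of a listed thing).
The state is a dict: "time_s": time; "q": joint angles; "qvel": joint speeds; "joint_efforts": joint torques, N m; "position": TCP position; "tool_rot": TCP orientation; "ft_force": force on the tool from outside, world axes, zero at the start; "wrist_torque": the same for the moment, N m; "grip_width": finger opening in m.
Only numpy, scipy, OpenCV 4.12 (cv2) and the standard library are available. Lean on these libraries where they do the work, as an engineer would, in place of code of your own. Each camera call takes 0.05 s, during which the arm holds its last target.

## Working session

There is one attempt and no reset: what is moved stays moved. The work goes in short steps, Python scripts to look and compute and a tool call to move; the robot and the scene stay as the last step left them, time stands still between calls to the robot, and variables do not carry over. Pictures are saved under pics/ and viewed, and the job is handed in when it is done.

Besides the shell and the picture viewer there is one more tool, called after "Request:" by a JSON object that holds its "api" and its "payload", one argument or row to a line. step_arm: Moves the arm, as the interface text tells. Shift numbers are shares of 0.3 m and turn numbers shares of 45 degrees, none past 1 either way. Its arguments: {"type":"object","properties":{"steps":{"type":"array","items":{"type":"number"}},"grip_force":{"type":"number"}},"required":["steps"]}

```bash
ls; mkdir -p pics
python3 - <<'E'
from rig import env, imaging
import cv2
s=env.observe(); print(s)
for n in ["scene","side","wrist"]:
    im,d=imaging.get_image(n); cv2.imwrite(f"pics/{n}0.png",im)
    c=imaging.get_calibration(n); print(n,c)
E
```

```text
pics
{'time_s': 0.0, 'q': array([ 6.08877389e+01,  2.18417795e+01,  7.43858077e+01, -2.13235006e-03,
        8.38587363e+01, -1.23359812e+01]), 'qvel': array([-0.04633123, -0.03911998, -0.0710481 , -0.04094419,  0.13962527,
       -0.02640093]), 'joint_efforts': array([-1.82473023e-04, -4.48448360e+01, -2.31272542e+01, -1.01128712e-04,
        4.69014980e-03, -5.63840175e-06]), 'position': array([0.15862378, 0.52633891, 0.24769816]), 'tool_rot': array([[-9.57440130e-01,  2.88631091e-01, -7.00680096e-04],
       [ 2.88631800e-01,  9.57439243e-01, -1.33429597e-03],
       [ 2.85739318e-04, -1.47974707e-03, -9.99998864e-01]]), 'ft_force': array([ 0.8292822 ,  0.24222958, -0.44266645]), 'wrist_torque': array([-0.03733034,  0.01520073, -0.02228509]), 'grip_width': 0.08533912929702035}
scene {'camera_matrix': array([[594.554311  ,   0.        , 328.66196325],
       [  0.        , 594.554311  , 240.78893401],
       [  0.        ,   0.        ,   1.        ]]), 'k1': -0.14477399349399653, 'world_from_camera': array([[-0.35637066,  0.71335531, -0.60342701,  1.26906062],
       [ 0.93424841,
[... 412 characters left out ...]
 -0.48381171,  0.48586594,  0.22740386],
       [-0.68564627,  0.51914062, -0.5102766 ,  0.37138129],
       [-0.00535496, -0.70457026, -0.70961404,  0.65842008],
       [ 0.        ,  0.        ,  0.        ,  1.        ]])}
wrist {'camera_matrix': array([[360.35052109,   0.        , 315.89496136],
       [  0.        , 360.35052109, 237.35630278],
       [  0.        ,   0.        ,   1.        ]]), 'k1': -0.045137299234505386, 'world_from_camera': array([[ 0.28877973,  0.91154961,  0.29271758,  0.08351446],
       [ 0.9573947 , -0.27453951, -0.08957371,  0.54904371],
       [-0.00128834,  0.30611333, -0.95199421,  0.37354422],
       [ 0.        ,  0.        ,  0.        ,  1.        ]])}
```

View pics/scene0.png

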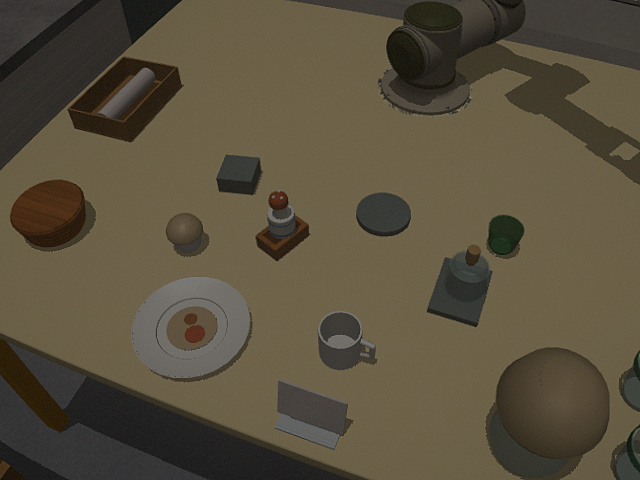

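View pics/side0.png

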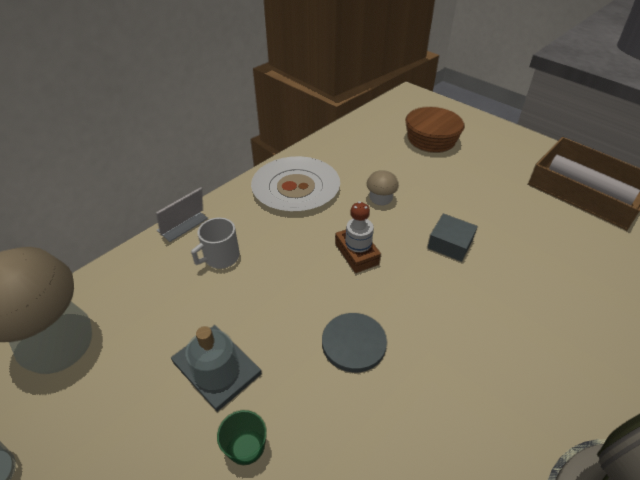

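View pics/wrist0.png

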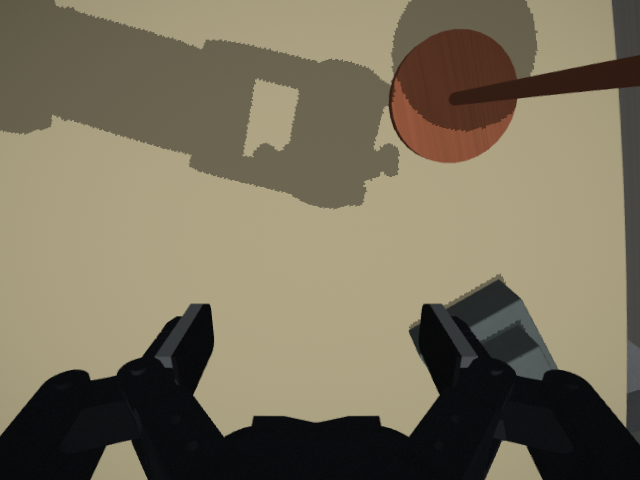

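```bash
cat > h.py <<'E'
import numpy as np, cv2
from rig import env, imaging
def unproj(cal,uv):
    K=cal["camera_matrix"];uv=np.asarray(uv,float).reshape(-1,2)
    x=(uv-[K[0,2],K[1,2]])/[K[0,0],K[1,1]]
    u=x.copy()
    for _ in range(20):
        u=x/(1+cal["k1"]*(u**2).sum(1,keepdims=True))
    return np.c_[u,np.ones(len(u))]
def ray_plane(cal,uv,z):
    T=cal["world_from_camera"];d=unproj(cal,uv)@T[:3,:3].T;o=T[:3,3]
    return o+d*((z-o[2])/d[:,2:3])
def cloud(cal,depth,mask):
    v,u=np.nonzero(mask&(depth>0))
    p=unproj(cal,np.c_[u,v])*depth[v,u][:,None]
    T=cal["world_from_camera"];return p@T[:3,:3].T+T[:3,3]
def proj(cal,P):
    T=np.linalg.inv(cal["world_from_camera"]);p=np.atleast_2d(P)@T[:3,:3].T+T[:3,3]
    s=p[:,:2]/p[:,2:];s=s*(1+cal["k1"]*(s**2).sum(1,keepdims=True));K=cal["camera_matrix"]
    return s*[K[0,0],K[1,1]]+[K[0,2],K[1,2]]
E
python3 - <<'E'
from h import *
import pickle
D={}
for n in ["scene","side"]:
    im,d=imaging.get_image(n);cal=imaging.get_calibration(n)
    D[n]=dict(im=im,d=d,cal=cal)
    for t in ["mushroom","pot","box","cover","round_stand","square_stand","oblong_stand","cup","mug","jar"]:
        r=imaging.regions_of(n,t)
        D[n][t]=r[:2]
        for q in r[:2]:
            P=cloud(cal,d,q["mask"])
            print(n,t,round(q["score"],2),np.round(q["pixel"]),q["mask"].sum(), (np.round([np.percentile(P,[2,50,98],axis=0)],3).tolist() if len(P) else None))
pickle.dump(D,open("d.pkl","wb"))
print(env.observe()["time_s"])
E
```

```text
scene mushroom 0.65 [280. 203.] 426 [[[0.586, -0.144, 0.079], [0.606, -0.128, 0.119], [0.616, -0.115, 0.13]]]
scene pot 0.71 [281. 223.] 631 [[[0.577, -0.154, 0.037], [0.612, -0.121, 0.07], [0.621, -0.106, 0.082]]]
scene pot 0.51 [382. 214.] 1937 [[[0.417, -0.017, 0.002], [0.473, 0.034, 0.014], [0.519, 0.083, 0.018]]]
scene box 0.69 [282. 241.] 1022 [[[0.563, -0.169, 0.002], [0.622, -0.12, 0.03], [0.647, -0.092, 0.036]]]
scene cover 0.56 [469. 275.] 2052 [[[0.57, 0.192, 0.013], [0.613, 0.227, 0.073], [0.63, 0.261, 0.118]]]
scene round_stand 0.87 [382. 213.] 1907 [[[0.418, -0.016, 0.003], [0.473, 0.034, 0.014], [0.519, 0.082, 0.018]]]
scene round_stand 0.64 [239. 176.] 1417 [[[0.436, -0.322, 0.002], [0.49, -0.281, 0.037], [0.517, -0.246, 0.042]]]
scene square_stand 0.96 [240. 175.] 1425 [[[0.436, -0.322, 0.002], [0.49, -0.281, 0.037], [0.517, -0.246, 0.042]]]
scene square_stand 0.33 [279. 238.] 993 [[[0.565, -0.171, 0.003], [0.622, -0.12, 0.03], [0.647, -0.092, 0.036]]]
scene oblong_stand 0.83 [451. 310.] 1291 [[[0.565, 0.178, 0.003], [0.644, 0.216, 0.013], [0.663, 0.266, 0.017]]]
sce
[... 797 characters left out ...]
[0.46, 0.038, 0.015], [0.512, 0.086, 0.017]]]
side square_stand 0.8 [452. 237.] 1559 [[[0.428, -0.322, 0.002], [0.466, -0.265, 0.039], [0.506, -0.243, 0.042]]]
side oblong_stand 0.78 [228. 379.] 1597 [[[0.536, 0.179, 0.004], [0.554, 0.241, 0.015], [0.656, 0.269, 0.017]]]
side oblong_stand 0.6 [214. 358.] 2591 [[[0.553, 0.197, 0.018], [0.574, 0.234, 0.077], [0.614, 0.263, 0.119]]]
side cup 0.56 [240. 437.] 2226 [[[0.431, 0.243, 0.001], [0.473, 0.271, 0.028], [0.494, 0.304, 0.059]]]
side cup 0.5 [451. 238.] 1561 [[[0.428, -0.325, 0.003], [0.465, -0.266, 0.039], [0.506, -0.243, 0.042]]]
side jar 0.69 [380. 184.] 833 [[[0.633, -0.322, 0.004], [0.656, -0.287, 0.053], [0.692, -0.271, 0.069]]]
1.25
```

```bash
cat > fit.py <<'E'
from h import *
from scipy.optimize import least_squares
def sd_box(p,hx,hy,h):
    q=np.abs(p-[0,0,h/2])-[hx,hy,h/2]
    return np.linalg.norm(np.maximum(q,0),axis=1)+np.minimum(q.max(1),0)
def sd_cyl(p,r,z0,z1):
    q=np.c_[np.hypot(p[:,0],p[:,1])-r,np.abs(p[:,2]-(z0+z1)/2)-(z1-z0)/2]
    return np.linalg.norm(np.maximum(q,0),axis=1)+np.minimum(q.max(1),0)
S={"round_stand":lambda p:sd_cyl(p,.055,0,.015),"square_stand":lambda p:sd_box(p,.038,.038,.04),
"oblong_stand":lambda p:sd_box(p,.062,.046,.015),"box":lambda p:sd_box(p,.045,.028,.034),
"pot":lambda p:sd_cyl(p,.026,0,.046),
"mushroom":lambda p:np.minimum(sd_cyl(p,.018,.028,.038),sd_cyl(p,.014,0,.03)),
"knob":lambda p:np.minimum(sd_cyl(p,.0115,.077,.104),sd_cyl(p,.008,.06,.08))}
def fit(t,P,z0,yaw=None,x0=None):
    f=S[t]; c=np.median(P,axis=0) if x0 is None else np.asarray(x0)
    best=None
    for a in ([0] if yaw is None else yaw):
        def res(v):
            p=P-[v[0],v[1],z0+v[2]]; 
            if yaw is not None:
                cc,s=np.cos(v[3]),np.sin(v[3]); p=np.c_[cc*p[:,0]+s*p[:,1],-s*p[:,0]+cc*p[:,1],p[:,2]]
            return f(p)
        r=least_squares(res,[c[0],c[1],0]+([a] if yaw is not None else []),loss="soft_l1",f_scale=.001)
        if best is None or r.cost<best.cost: best=r
    return best.x, np.median(np.abs(best.fun))
E
cat > m.py <<'E'
from fit import *
import pickle,sys
D=pickle.load(open("d.pkl","rb"))
Y=np.deg2rad([0,30,60,90,120,150])
for t,m,z0,y in [("round_stand",)*2+(0,None),("square_stand",)*2+(0,Y),("oblong_stand",)*2+(0,Y),("box",)*2+(0,Y),("pot",)*2+(.034,None),("mushroom",)*2+(.08,None),("knob","cover",.015,None)]:
    for n in ["scene","side"]:
        d=D[n]; k=cv2.erode(d[t if t!="knob" else m][0]["mask"].astype(np.uint8),np.ones((3,3))).astype(bool) if t not in("knob","mushroom") else d[m][0]["mask"]
        P=cloud(d["cal"],d["d"],k)
        P=P[P[:,2]>z0+.003]
        if t=="knob": P=P[(P[:,2]>z0+.078)&(P[:,2]<z0+.1)]
        if t=="mushroom": P=P[P[:,2]<z0+.038]
        x,e=fit(t,P,z0,y)
        print(t,n,len(P),np.round(x[:3]*1000,1),np.round(np.rad2deg(x[3:]),1),"res mm",round(e*1000,2))
E
python3 m.py
```

```text
round_stand scene 1700 [ 4.65e+02  3.20e+01 -4.00e-01] [] res mm 1.1
round_stand side 2856 [ 4.64e+02  3.23e+01 -1.00e-01] [] res mm 0.78
square_stand scene 1252 [ 473.3 -288.9   -1.1] [192.] res mm 1.03
square_stand side 1355 [ 4.706e+02 -2.872e+02 -1.000e-01] [102.4] res mm 0.66
oblong_stand scene 1018 [615.6 202.1  -1.1] [89.4] res mm 1.08
oblong_stand side 1181 [ 5.986e+02  2.209e+02 -2.000e-01] [-1.1] res mm 0.72
box scene 809 [ 5.960e+02 -1.324e+02 -3.000e-01] [-22.3] res mm 0.83
box side 620 [ 5.944e+02 -1.315e+02 -1.000e-01] [158.1] res mm 0.58
pot scene 482 [ 5.939e+02 -1.322e+02 -4.000e-01] [] res mm 0.78
pot side 527 [ 5.926e+02 -1.317e+02 -4.000e-01] [] res mm 0.64
mushroom scene 169 [ 616.3 -122.9    1.5] [] res mm 2.59
mushroom side 192 [ 583.7 -114.4   -0.7] [] res mm 2.82
knob scene 118 [591.6 226.9  -4.3] [] res mm 0.6
knob side 141 [590.8 227.    1.3] [] res mm 0.39
```

```bash
cat > m2.py <<'E'
from fit import *
import pickle
D=pickle.load(open("d.pkl","rb"))
def C(t,ns,er): 
    return np.vstack([cloud(D[n]["cal"],D[n]["d"],cv2.erode(D[n][t][0]["mask"].astype(np.uint8),np.ones((er,er))).astype(bool)) for n in ns])
for ns in (["scene"],["side"],["scene","side"]):
    P=C("oblong_stand",ns,3);P=P[P[:,2]>.003]
    for a in (0,90):
        x,e=fit("oblong_stand",P,0,[np.deg2rad(a)],[.6,.222,0]);print("oblong",a,ns,np.round(x*1000,1)[:3],np.rad2deg(x[3]),e)
    for er in (1,3):
        P=C("mushroom",ns,er);P=P[(P[:,2]<.118)&(P[:,2]>.084)]
        x,e=fit("mushroom",P,.08,None,[.594,-.132,0]);print("mush",er,ns,len(P),np.round(x*1000,1),e)
E
python3 m2.py
```

```text
oblong 0 ['scene'] [599.8 225.7  -1.1] -0.533971864503188 0.0010917563134128661
oblong 90 ['scene'] [615.6 202.   -1.1] 89.40336625473167 0.0010786404733920379
mush 1 ['scene'] 167 [ 595.7 -133.6   -0.7] 0.001270329025355562
mush 3 ['scene'] 141 [ 595.6 -133.6   -0.7] 0.0014633195473069474
oblong 0 ['side'] [ 5.986e+02  2.209e+02 -2.000e-01] -1.1268206540109273 0.0007201213525810171
oblong 90 ['side'] [ 5.808e+02  2.359e+02 -3.000e-01] 51.18000575774563 0.0009242212907706639
mush 1 ['side'] 185 [ 5.964e+02 -1.332e+02 -4.000e-01] 0.0012235033519093046
mush 3 ['side'] 163 [ 5.966e+02 -1.331e+02 -3.000e-01] 0.0013421411792852982
oblong 0 ['scene', 'side'] [ 5.991e+02  2.211e+02 -5.000e-01] -0.8789459361253865 0.0008776088278916877
oblong 90 ['scene', 'side'] [ 5.992e+02  2.259e+02 -5.000e-01] -0.791029401422329 0.0008785949376056788
mush 1 ['scene', 'side'] 352 [ 596.  -133.4   -0.6] 0.0012548501392097176
mush 3 ['scene', 'side'] 304 [ 595.9 -133.5   -0.6] 0.0013720780448866036
```

Run:
```python
from h import *
import pickle
D=pickle.load(open("d.pkl","rb"))
s=D["scene"]["im"];a=cv2.resize(s[150:350,200:520],None,fx=2.4,fy=2.4,interpolation=cv2.INTER_CUBIC)
cv2.imwrite("pics/z1.png",cv2.convertScaleAbs(a,alpha=1.6))
for n in D:
    im=D[n]["im"].copy()
    c=D[n]["mushroom"][0]["mask"]; P=cloud(D[n]["cal"],D[n]["d"],c)
    for lo in np.arange(.08,.135,.006):
        q=P[(P[:,2]>lo)&(P[:,2]<lo+.006)]; print(n,round(lo,3),len(q),np.round(np.median(q,axis=0)[:2],4),np.round(np.ptp(q,axis=0)[:2],3)) if len(q) else 0
```

```text
scene 0.08 36 [ 0.6075 -0.1265] [0.014 0.025]
scene 0.086 45 [ 0.6049 -0.1273] [0.022 0.024]
scene 0.092 28 [ 0.6058 -0.1299] [0.015 0.017]
scene 0.098 1 [ 0.602  -0.1233] [0. 0.]
scene 0.104 16 [ 0.6117 -0.1279] [0.015 0.029]
scene 0.11 45 [ 0.6112 -0.1235] [0.022 0.029]
scene 0.116 61 [ 0.6095 -0.1229] [0.03 0.03]
scene 0.122 112 [ 0.6045 -0.1273] [0.033 0.031]
scene 0.128 67 [ 0.5997 -0.132 ] [0.023 0.022]
side 0.08 47 [ 0.5882 -0.1235] [0.031 0.033]
side 0.086 47 [ 0.5885 -0.1236] [0.024 0.023]
side 0.092 31 [ 0.5888 -0.1244] [0.017 0.013]
side 0.098 6 [ 0.5881 -0.1238] [0.01 0.01]
side 0.104 21 [ 0.5866 -0.1183] [0.033 0.026]
side 0.11 43 [ 0.5833 -0.1183] [0.026 0.025]
side 0.116 63 [ 0.585  -0.1189] [0.032 0.03 ]
side 0.122 107 [ 0.5897 -0.1245] [0.034 0.03 ]
side 0.128 66 [ 0.5942 -0.1304] [0.024 0.022]
```

View pics/z1.png

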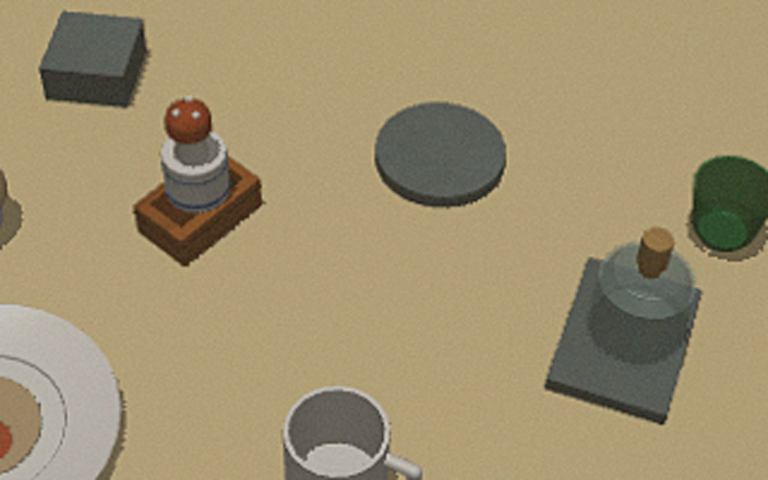

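```bash
cat > go.py <<'E'
import sys,numpy as np
from rig import env
def plan(x,y,z,psi=None,quiet=False):
    s=env.observe();p=np.array(s["position"]);R=np.array(s["tool_rot"])
    d=R.T@(np.array([x,y,z])-p)
    cur=np.rad2deg(np.arctan2(R[1,1],R[0,1]))
    ds=0 if psi is None else psi-cur
    # rotation to exact vertical with psi
    a=np.deg2rad(cur if psi is None else psi)
    G=np.array([[np.cos(a-np.pi/2)*-1,np.cos(a),0],[np.sin(a-np.pi/2)*-1,np.sin(a),0],[0,0,-1]])
    from scipy.spatial.transform import Rotation as Ro
    rv=Ro.from_matrix(R.T@G).as_rotvec(degrees=True)
    print("t",round(s["time_s"],2),"pos",np.round(p*1000,1),"psi",round(cur,2),"F",np.round(s["ft_force"],1),"w",round(s["grip_width"]*1000,1))
    print(" d mm",np.round(d*1000,1),"frac",np.round(d/.3,4),"turn frac",np.round(rv/45,4),"rows",np.linalg.norm(d)/.05)
if __name__=="__main__": plan(*map(float,sys.argv[1:]))
E
python3 go.py .596 -.1334 .2 68
```

```text
t 1.25 pos [158.7 526.6 248.3] psi 73.22 F [ 0.7  0.3 -0.1] w 85.5
 d mm [-609.1 -505.7   48.3] frac [-2.0304 -1.6856  0.1611] turn frac [-1.000e-04 -0.000e+00  1.161e-01] rows 15.863039201254935
```

Request:
{"api": "step_arm", "payload": {
  "steps": [1,-0.68,-0.56,0,0,0,0,1,-0.68,-0.56,0,0,0,0,1,-0.68,-0.56,0,0,0,0,1,-0.68,-0.56,0,0,0,0,1,-0.68,-0.56,0,0,0,0,1,-0.68,-0.56,0,0,0,0],
  "grip_force": 30
}}

```text
time_s: 1.85
position: [0.3074, 0.3039, 0.2485]
tool_rot: [[-0.956, 0.292, 0.001], [0.292, 0.956, -0.0], [-0.001, -0.0, -1.0]]
ft_force: [-0.4, 0.7, -0.5]
grip_width: 0.0856
```

Request:
{"api": "step_arm", "payload": {
  "steps": [1,-0.68,-0.56,0,0,0,0,1,-0.68,-0.56,0,0,0,0,1,-0.68,-0.56,0,0,0,0,1,-0.68,-0.56,0,0,0,0,1,-0.68,-0.56,0,0,0,0,1,-0.68,-0.56,0,0,0,0]
}}

```text
time_s: 2.45
position: [0.4545, 0.0836, 0.2482]
tool_rot: [[-0.956, 0.293, 0.001], [0.293, 0.956, -0.001], [-0.001, -0.001, -1.0]]
ft_force: [-0.2, 0.7, 0.3]
grip_width: 0.0856
```

```bash
python3 go.py .596 -.1334 .2 68
```

```text
t 2.45 pos [454.5  83.6 248.2] psi 72.99 F [-0.2  0.7  0.3] w 85.6
 d mm [-198.8 -166.1   48.4] frac [-0.6625 -0.5536  0.1615] turn frac [-0.0006  0.0011  0.1108] rows 5.270054451532015
```

Request:
{"api": "step_arm", "payload": {
  "steps": [1,-0.67,-0.566,0.16,0,0,0.116,1,-0.67,-0.566,0.16,0,0,0.116,1,-0.67,-0.566,0.16,0,0,0.116,1,-0.67,-0.566,0.16,0,0,0.116,1,-0.67,-0.566,0.16,0,0,0.116,1,-0.67,-0.566,0.16,0,0,0.116,1,-0.67,-0.566,0.16,0,0,0.116,1,-0.67,-0.566,0.16,0,0,0.116,1,-0.67,-0.566,0.16,0,0,0.116]
}}

```text
time_s: 3.35
position: [0.5955, -0.1321, 0.2009]
tool_rot: [[-0.928, 0.373, 0.0], [0.373, 0.928, 0.0], [-0.0, 0.0, -1.0]]
ft_force: [-0.0, 0.6, 0.2]
grip_width: 0.0854
```

```bash
python3 go.py .596 -.1334 .111 68
python3 - <<'E'
from h import *
im,d=imaging.get_image("wrist");cv2.imwrite("pics/w1.png",im)
cal=imaging.get_calibration("wrist")
for t in ["mushroom","pot","box"]:
    for r in imaging.regions_of("wrist",t)[:1]:
        P=cloud(cal,d,r["mask"]);print(t,r["score"],r["pixel"],np.round(np.percentile(P,[1,50,99],axis=0),4).tolist())
E
```

```text
t 3.35 pos [ 595.5 -132.1  200.9] psi 68.08 F [-0.   0.6  0.2] w 85.4
 d mm [-1.  -1.  89.9] frac [-0.0032 -0.0035  0.2997] turn frac [0.0003 0.0004 0.0018] rows 1.7983037570310638
mushroom 0.72 [318.8, 253.2] [[0.5791, -0.1472, 0.0832], [0.5913, -0.1302, 0.1263], [0.6103, -0.1154, 0.1309]]
pot 0.92 [316.6, 209.4] [[0.5678, -0.156, 0.0371], [0.5797, -0.1251, 0.0798], [0.6078, -0.1066, 0.0817]]
box 0.75 [316.4, 178.9] [[0.5452, -0.1706, 0.0098], [0.564, -0.1183, 0.0341], [0.6253, -0.0917, 0.0359]]
```

View pics/w1.png

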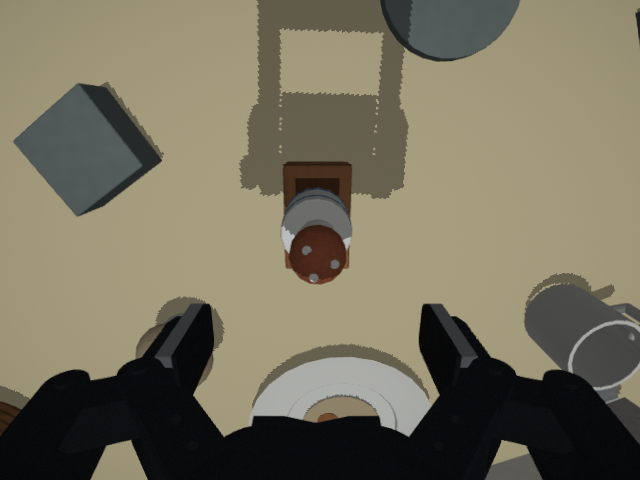

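Request:
{"api": "step_arm", "payload": {
  "steps": [1,-0.001,-0.001,0.1,0,0,0,1,-0.001,-0.001,0.2,0,0,0,1,-0.001,-0.001,0.26,0,0,0,1,-0.001,-0.001,0.302,0,0,0,1,-0.001,-0.001,0.302,0,0,0,1,-0.001,-0.001,0.302,0,0,0]
}}

```text
time_s: 4.15
position: [0.5964, -0.1339, 0.1106]
tool_rot: [[-0.927, 0.374, 0.001], [0.374, 0.927, -0.001], [-0.001, -0.0, -1.0]]
ft_force: [0.3, -0.5, 0.1]
grip_width: 0.0853
```

Request:
{"api": "step_arm", "payload": {
  "steps": [0.6,0,0,0,0,0,0,0.55,0,0,0,0,0,0,0.5,0,0,0,0,0,0,0.45,0,0,0,0,0,0,0.4,0,0,0,0,0,0,0.3,0,0,0,0,0,0,0.3,0,0,0,0,0,0,0.3,0,0,0,0,0,0,0.3,0,0,0,0,0,0],
  "grip_force": 30
}}

```text
time_s: 5.05
position: [0.5962, -0.1339, 0.1102]
tool_rot: [[-0.927, 0.375, 0.001], [0.375, 0.927, -0.0], [-0.001, 0.0, -1.0]]
ft_force: [-0.7, 0.5, 5.1]
grip_width: 0.0347
```

```bash
python3 go.py .4645 .0322 .2
python3 - <<'E'
from h import *
im,d=imaging.get_image("wrist");cv2.imwrite("pics/w2.png",im)
E
```

```text
t 5.05 pos [ 596.2 -133.9  110.2] psi 68.0 F [-0.7  0.5  5.1] w 34.7
 d mm [184.2 104.7 -90. ] frac [ 0.6141  0.349  -0.2999] turn frac [ 0.0001  0.001  -0.    ] rows 4.60440361900639
```

View pics/w2.png

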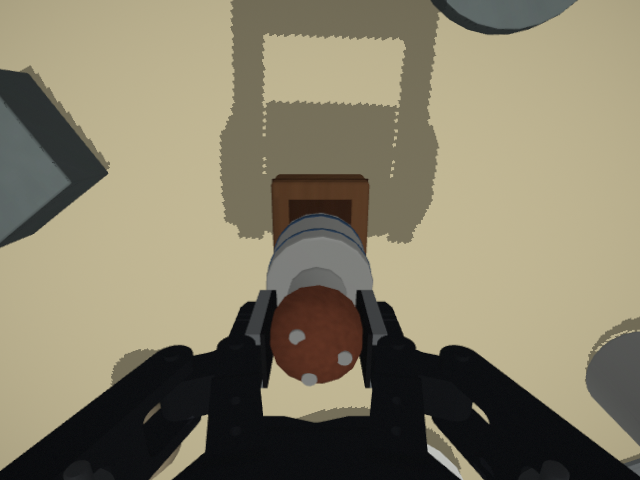

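Request:
{"api": "step_arm", "payload": {
  "steps": [0.3,0,0,-0.02,0,0,0,0.3,0,0,-0.06,0,0,0,0.3,0,0,-0.13,0,0,0,0.3,0,0,-0.2,0,0,0,0.3,0,0,-0.27,0,0,0,0.3,0,0,-0.3,0,0,0,0.3,0,0,-0.3,0,0,0,0.3,0,0,-0.3,0,0,0]
}}

```text
time_s: 5.9
position: [0.5957, -0.1338, 0.199]
tool_rot: [[-0.927, 0.375, -0.001], [0.375, 0.927, 0.0], [0.001, 0.0, -1.0]]
ft_force: [0.8, 0.4, -0.4]
grip_width: 0.0346
```

```bash
python3 - <<'E'
from h import *
im,d=imaging.get_image("scene");cv2.imwrite("pics/s2.png",im)
im,d=imaging.get_image("side");cv2.imwrite("pics/sd2.png",im)
E
python3 go.py .4645 .0322 .2
```

```text
t 6.0 pos [ 595.6 -133.7  198.5] psi 68.0 F [-0.8  0.1 -1.1] w 34.4
 d mm [183.7 104.7  -1.1] frac [ 0.6124  0.3491 -0.0035] turn frac [ 0.0001 -0.0028  0.    ] rows 4.229567690616075
```

View pics/s2.png

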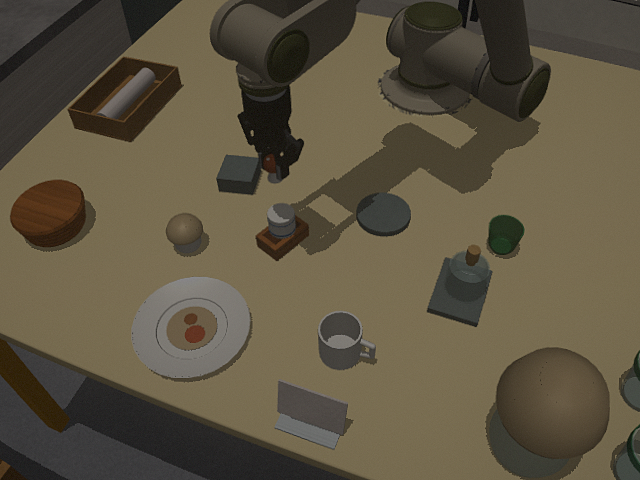

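View pics/sd2.png

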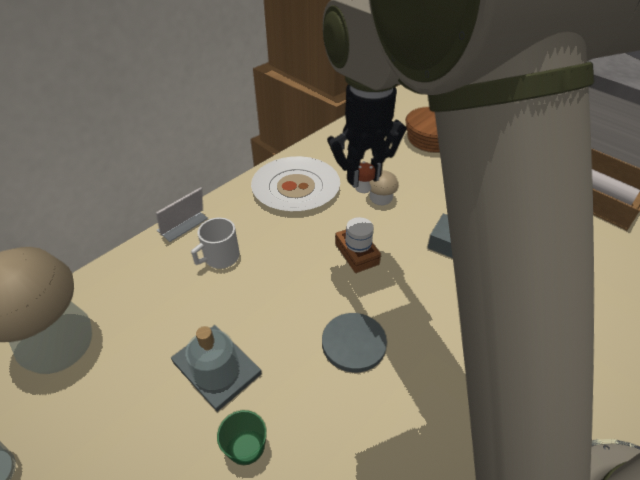

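```bash
cat > held.py <<'E'
from fit import *
import sys
t,z0,zlo,zhi=sys.argv[1],*map(float,sys.argv[2:5])
cams=sys.argv[5].split(",")
m="cover" if t=="knob" else t
s=env.observe();p=np.array(s["position"])
print("tcp",np.round(p*1000,1))
for n in cams:
    im,d=imaging.get_image(n);cal=imaging.get_calibration(n)
    for r in imaging.regions_of(n,m)[:2]:
        P=cloud(cal,d,r["mask"])
        P=P[(np.linalg.norm(P[:,:2]-p[:2],axis=1)<.09)&(P[:,2]>z0+zlo)&(P[:,2]<z0+zhi)]
        if len(P)<15: print(n,"few",len(P),r["score"],r["pixel"]);continue
        x,e=fit(t,P,z0,None,[p[0],p[1],0])
        print(n,round(r["score"],2),r["pixel"],len(P),"mm",np.round(x[:3]*1000,1),"z",round((z0+x[2])*1000,1),"res",round(e*1000,2),"off tcp",np.round((x[:2]-p[:2])*1000,1))
E
python3 held.py mushroom .168 .002 .037 scene,side
```

```text
tcp [ 595.6 -133.7  198.5]
scene 0.73 [272.9, 167.6] 116 mm [ 594.7 -134.3   -1.6] z 166.4 res 1.38 off tcp [-0.9 -0.5]
side 0.73 [369.4, 178.1] 205 mm [ 595.8 -134.7   -1.6] z 166.4 res 1.48 off tcp [ 0.2 -0.9]
side few 1 0.4 [383.2, 188.1]
```

Request:
{"api": "step_arm", "payload": {
  "steps": [0.3,0.1,0.06,0,0,0,0,0.3,0.22,0.125,0,0,0,0,0.3,0.34,0.193,0,0,0,0,0.3,0.46,0.262,0,0,0,0,0.3,0.56,0.32,0,0,0,0,0.3,0.613,0.35,0.05,0,0,0,0.3,0.613,0.351,0.15,0,0,0,0.3,0.613,0.351,0.26,0,0,0,0.3,0.613,0.351,0.34,0,0,0,0.3,0.613,0.351,0.34,0,0,0]
}}

```text
time_s: 7.2
position: [0.4635, 0.0329, 0.0955]
tool_rot: [[-0.927, 0.375, -0.006], [0.375, 0.927, 0.001], [0.006, -0.001, -1.0]]
ft_force: [0.3, -0.5, -0.7]
grip_width: 0.0346
```

```bash
python3 go.py .4648 .0328 .046 68; python3 held.py mushroom .065 .002 .037 scene,side; python3 go.py .4648 .0328 .046 68
```

```text
t 7.2 pos [463.5  32.9  95.5] psi 68.0 F [ 0.3 -0.5 -0.7] w 34.6
 d mm [-1.5  0.4 49.5] frac [-0.0051  0.0015  0.1649] turn frac [-0.0015 -0.0072  0.0001] rows 0.9898904078632121
tcp [463.5  32.9  95.5]
scene 0.83 [386.7, 184.0] 126 mm [461.6  32.7  -2.5] z 62.5 res 1.24 off tcp [-1.9 -0.2]
side 0.87 [360.9, 313.0] 164 mm [464.6  32.   -2.6] z 62.4 res 1.06 off tcp [ 1.1 -1. ]
t 7.4 pos [465.7  32.5  99. ] psi 68.0 F [-0.4 -0.7 -0.5] w 34.2
 d mm [ 1.1 -0.1 53. ] frac [ 0.0035 -0.0002  0.1766] turn frac [0.0006 0.003  0.    ] rows 1.0599265563229625
```

Request:
{"api": "step_arm", "payload": {
  "steps": [0.3,0.002,0,0.05,0,0,0,0.3,0.002,0,0.1,0,0,0,0.3,0.002,0,0.14,0,0,0,0.3,0.002,0,0.16,0,0,0,0.3,0.002,0,0.16,0,0,0,0.3,0.002,0,0.16,0,0,0]
}}

```text
time_s: 8.0
position: [0.4649, 0.0328, 0.0505]
tool_rot: [[-0.927, 0.375, 0.001], [0.375, 0.927, -0.0], [-0.001, 0.0, -1.0]]
ft_force: [0.7, 0.7, 0.5]
grip_width: 0.0346
```

```bash
python3 held.py mushroom .015 .002 .037 scene,side; python3 go.py .4648 .0328 .046 68
```

```text
tcp [464.9  32.8  50.5]
scene 0.71 [382.4, 204.4] 100 mm [462.8  32.7  -1.8] z 13.2 res 1.48 off tcp [-2.1 -0.1]
side 0.79 [359.4, 332.3] 99 mm [464.5  31.5   0. ] z 15.0 res 1.03 off tcp [-0.4 -1.3]
t 8.2 pos [464.6  32.8  50.3] psi 68.0 F [-0.3 -0.2 -0.1] w 34.6
 d mm [-0.2  0.   4.3] frac [-0.0005  0.0001  0.0142] turn frac [0.0003 0.0014 0.0001] rows 0.0853708738259969
```

Request:
{"api": "step_arm", "payload": {
  "steps": [0.3,-0.002,0.001,0.003,0,0,0,0.3,-0.002,0.001,0.006,0,0,0,0.3,-0.002,0.001,0.009,0,0,0,0.3,-0.002,0.001,0.009,0,0,0]
}}

```text
time_s: 8.6
position: [0.4649, 0.0329, 0.0469]
tool_rot: [[-0.927, 0.375, -0.0], [0.375, 0.927, 0.0], [0.0, -0.0, -1.0]]
ft_force: [-0.1, 0.2, -0.2]
grip_width: 0.0346
```

Request:
{"api": "step_arm", "payload": {
  "steps": [0.3,0,0,0.003,0,0,0,0.3,0,0,0.003,0,0,0]
}}

```text
time_s: 8.8
position: [0.465, 0.0329, 0.046]
tool_rot: [[-0.927, 0.375, -0.0], [0.375, 0.927, 0.0], [0.0, -0.0, -1.0]]
ft_force: [-0.1, 0.4, -1.0]
grip_width: 0.0343
```

Request:
{"api": "step_arm", "payload": {
  "steps": [0.3,0,0,0.003,0,0,0,0.3,0,0,0.003,0,0,0]
}}

```text
time_s: 9.0
position: [0.4651, 0.0329, 0.0452]
tool_rot: [[-0.927, 0.375, 0.0], [0.375, 0.927, -0.0], [-0.0, 0.0, -1.0]]
ft_force: [-0.2, 0.8, 0.2]
grip_width: 0.0344
```

Request:
{"api": "step_arm", "payload": {
  "steps": [0.3,0,0,0.002,0,0,0,0.3,0,0,0.002,0,0,0]
}}

```text
time_s: 9.2
position: [0.4652, 0.0329, 0.0451]
tool_rot: [[-0.927, 0.374, 0.001], [0.374, 0.927, -0.0], [-0.001, 0.0, -1.0]]
ft_force: [-0.3, 0.8, 7.1]
grip_width: 0.0344
```

Request:
{"api": "step_arm", "payload": {
  "steps": [0.3,0,0,0.002,0,0,0,0.3,0,0,0.002,0,0,0]
}}

```text
time_s: 9.4
position: [0.4653, 0.0329, 0.0451]
tool_rot: [[-0.927, 0.374, 0.001], [0.374, 0.927, -0.0], [-0.002, 0.0, -1.0]]
ft_force: [-2.2, 0.4, 13.7]
grip_width: 0.0346
```

Request:
{"api": "step_arm", "payload": {
  "steps": [0.3,0,0,-0.003,0,0,0,0.42,0,0,-0.003,0,0,0,0.5,0,0,-0.003,0,0,0,0.6,0,0,-0.003,0,0,0,0.8,0,0,-0.003,0,0,0,0.9,0,0,-0.003,0,0,0,0.9,0,0,-0.003,0,0,0,0.9,0,0,-0.003,0,0,0]
}}

```text
time_s: 10.2
position: [0.4651, 0.0329, 0.0449]
tool_rot: [[-0.927, 0.375, 0.0], [0.375, 0.927, 0.0], [-0.0, 0.0, -1.0]]
ft_force: [-0.1, -0.0, 0.2]
grip_width: 0.0765
```

Request:
{"api": "step_arm", "payload": {
  "steps": [0.9,0,0,-0.04,0,0,0,0.9,0,0,-0.12,0,0,0,0.9,0,0,-0.26,0,0,0,0.9,0,0,-0.4,0,0,0,0.9,0,0,-0.55,0,0,0,0.9,0,0,-0.55,0,0,0,0.9,0,0,-0.55,0,0,0]
}}

```text
time_s: 10.9
position: [0.465, 0.0329, 0.2103]
tool_rot: [[-0.927, 0.375, 0.002], [0.375, 0.927, -0.0], [-0.002, 0.0, -1.0]]
ft_force: [-1.0, -0.2, -0.2]
grip_width: 0.0771
```

```bash
python3 held.py mushroom .015 .002 .037 scene,side,wrist; python3 go.py .591 .227 .2 68;python3 - <<'E'
from h import *
im,d=imaging.get_image("scene");cv2.imwrite("pics/s3.png",im[100:400,150:550])
im,d=imaging.get_image("wrist");cv2.imwrite("pics/w3.png",im)
E
```

```text
tcp [465.   32.9 210.3]
scene 0.76 [387.0, 202.8] 152 mm [463.7  31.9  -1.4] z 13.6 res 1.33 off tcp [-1.3 -1.1]
side 0.97 [359.5, 333.0] 158 mm [464.3  32.3  -1.6] z 13.4 res 0.98 off tcp [-0.8 -0.6]
wrist 0.8 [317.6, 221.6] 94 mm [4.654e+02 3.270e+01 1.000e-01] z 15.1 res 0.16 off tcp [ 0.3 -0.2]
t 11.2 pos [464.8  33.  209. ] psi 68.0 F [ 0.4 -0.   1.1] w 76.7
 d mm [-44.4 227.2   8.8] frac [-0.148   0.7573  0.0292] turn frac [-0.0005 -0.0027  0.0001] rows 4.633274743219309
```

View pics/s3.png

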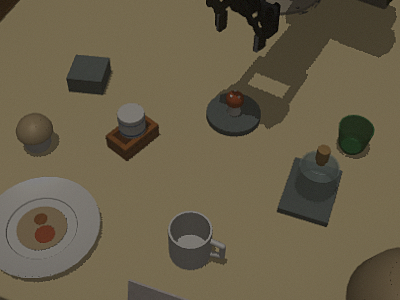

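View pics/w3.png

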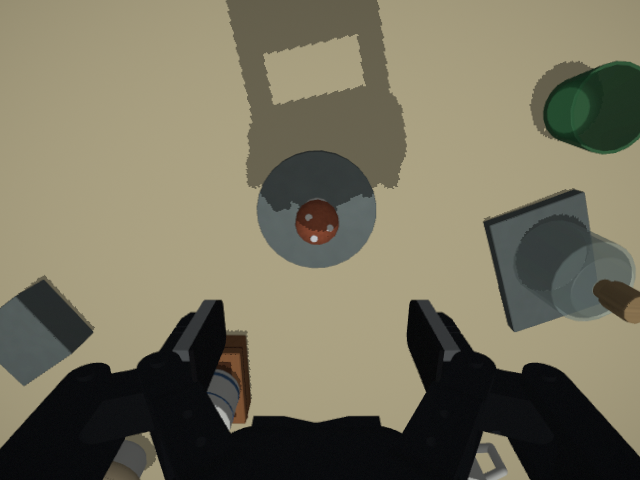

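Request:
{"api": "step_arm", "payload": {
  "steps": [0.7,-0.148,0.757,0.03,0,0,0,0.7,-0.148,0.757,0.03,0,0,0,0.7,-0.148,0.757,0.03,0,0,0,0.7,-0.148,0.757,0.03,0,0,0,0.7,-0.148,0.757,0.03,0,0,0,0.7,-0.148,0.757,0.03,0,0,0,0.7,-0.148,0.757,0.03,0,0,0,0.7,-0.148,0.757,0.03,0,0,0]
}}

```text
time_s: 12.1
position: [0.5909, 0.226, 0.2009]
tool_rot: [[-0.927, 0.375, -0.001], [0.375, 0.927, -0.0], [0.0, -0.001, -1.0]]
ft_force: [0.3, -0.1, 0.8]
grip_width: 0.0597
```

```bash
python3 held.py knob .015 .078 .1 scene,side,wrist; python3 go.py .591 .227 .106 68;python3 - <<'E'
from h import *
im,d=imaging.get_image("wrist");cv2.imwrite("pics/w4.png",im)
E
```

```text
tcp [590.9 226.  200.9]
scene 0.64 [470.6, 274.3] 115 mm [591.4 226.7  -4.5] z 10.5 res 0.43 off tcp [0.5 0.6]
side 0.63 [215.2, 360.1] 142 mm [590.7 226.9   0. ] z 15.0 res 0.31 off tcp [-0.2  0.9]
wrist 0.96 [316.5, 223.7] 307 mm [591.8 226.8   0. ] z 15.0 res 0.13 off tcp [0.9 0.8]
wrist few 0 0.49 [4.8, 354.3]
t 12.4 pos [591.2 226.4 201.2] psi 67.96 F [ 0.5 -0.1  0.6] w 59.6
 d mm [ 0.4  0.5 95.2] frac [0.0015 0.0017 0.3174] turn frac [ 0.0002  0.0003 -0.0008] rows 1.9046100206288632
```

View pics/w4.png

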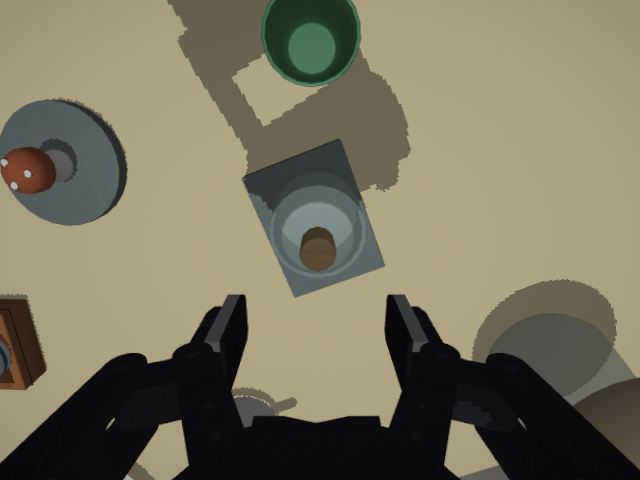

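Request:
{"api": "step_arm", "payload": {
  "steps": [0.7,0,0.001,0.1,0,0,0,0.7,0,0.001,0.2,0,0,0,0.7,0,0.001,0.27,0,0,0,0.7,0,0.001,0.314,0,0,0,0.7,0,0.001,0.314,0,0,0,0.7,0,0.001,0.314,0,0,0]
}}

```text
time_s: 13.05
position: [0.5918, 0.2272, 0.1076]
tool_rot: [[-0.927, 0.375, 0.001], [0.375, 0.927, 0.0], [-0.001, 0.001, -1.0]]
ft_force: [-0.7, 0.2, -0.2]
grip_width: 0.0599
```

Request:
{"api": "step_arm", "payload": {
  "steps": [0.5,0,0,0,0,0,0,0.4,0,0,0,0,0,0,0.35,0,0,0,0,0,0,0.3,0,0,0,0,0,0,0.25,0,0,0,0,0,0,0.1,0,0,0,0,0,0,0.1,0,0,0,0,0,0,0.1,0,0,0,0,0,0,0.1,0,0,0,0,0,0],
  "grip_force": 45
}}

```text
time_s: 13.95
position: [0.5915, 0.2272, 0.107]
tool_rot: [[-0.927, 0.375, 0.001], [0.375, 0.927, 0.0], [-0.001, 0.0, -1.0]]
ft_force: [-1.3, 0.1, 4.0]
grip_width: 0.0216
```

Request:
{"api": "step_arm", "payload": {
  "steps": [0.1,0,0,-0.02,0,0,0,0.1,0,0,-0.06,0,0,0,0.1,0,0,-0.13,0,0,0,0.1,0,0,-0.2,0,0,0,0.1,0,0,-0.27,0,0,0,0.1,0,0,-0.32,0,0,0,0.1,0,0,-0.32,0,0,0,0.1,0,0,-0.32,0,0,0]
}}

```text
time_s: 14.75
position: [0.5911, 0.2271, 0.2024]
tool_rot: [[-0.927, 0.375, -0.001], [0.375, 0.927, -0.0], [0.0, -0.0, -1.0]]
ft_force: [-0.4, 0.3, -2.6]
grip_width: 0.0222
```

```bash
python3 - <<'E'
from fit import *
s=env.observe();print(s["position"],s["ft_force"],s["grip_width"])
out=[]
for n in ["scene","side"]:
    im,d=imaging.get_image(n);cv2.imwrite(f"pics/{n}5.png",im);cal=imaging.get_calibration(n)
    r=imaging.regions_of(n,"oblong_stand")
    for q in r[:1]:
        P=cloud(cal,d,cv2.erode(q["mask"].astype(np.uint8),np.ones((3,3))).astype(bool));P=P[(P[:,2]>.003)&(P[:,2]<.03)];out.append(P)
        print(n,q["score"],q["pixel"],len(P));x,e=fit("oblong_stand",P,0,[0],[.599,.223,0]);print(np.round(x*1000,1),np.rad2deg(x[3]),e)
x,e=fit("oblong_stand",np.vstack(out),0,[0],[.599,.223,0]);print(np.round(x*1000,1),np.rad2deg(x[3]),e)
E
python3 held.py knob .118 .078 .1 scene,side; python3 go.py .4645 .0322 .22 68
```

```text
[0.59112076 0.22708702 0.20244057] [-0.42377246  0.32699881 -2.6177437 ] 0.02215732699724999
scene 0.89 [457.2, 295.2] 2605
[600.1 225.7  -1.2  -2.3] -0.13345470652940003 0.0010848999934157059
side 0.84 [217.5, 371.0] 2814
[ 5.985e+02  2.219e+02 -1.000e-01 -2.010e+01] -1.151461777467156 0.0007333013836308133
[ 5.992e+02  2.220e+02 -5.000e-01 -1.490e+01] -0.855128405891125 0.0009719150267899629
tcp [591.1 227.  201.7]
scene 0.78 [478.3, 243.3] 160 mm [591.4 227.3 -10.1] z 107.9 res 0.77 off tcp [0.4 0.3]
side 0.87 [202.4, 326.5] 330 mm [590.4 226.3  -8.8] z 109.2 res 0.44 off tcp [-0.7 -0.8]
t 15.15 pos [591.3 227.1 202.4] psi 68.0 F [-0.2 -0.9 -2.2] w 21.4
 d mm [  44.6 -228.2  -17.5] frac [ 0.1486 -0.7608 -0.0585] turn frac [-0.0004 -0.0007  0.    ] rows 4.664162733652703
```

View pics/scene5.png

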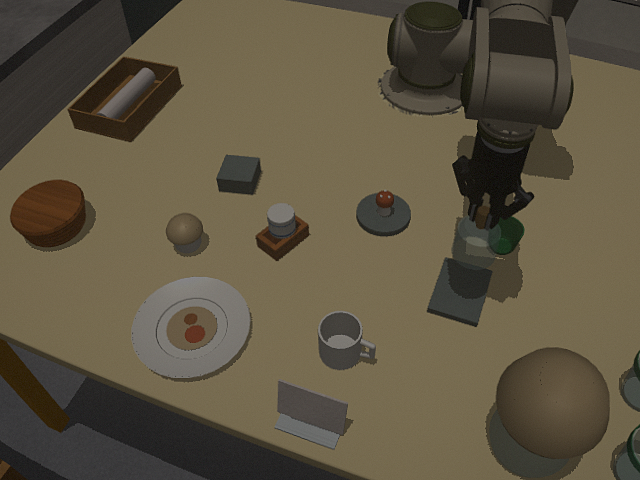

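Request:
{"api": "step_arm", "payload": {
  "steps": [0.1,0.02,-0.1,-0.02,0,0,0,0.1,0.045,-0.23,-0.02,0,0,0,0.1,0.07,-0.36,-0.02,0,0,0,0.1,0.095,-0.49,-0.02,0,0,0,0.1,0.12,-0.61,-0.02,0,0,0,0.1,0.138,-0.71,-0.02,0,0,0,0.1,0.148,-0.76,-0.02,0,0,0,0.1,0.148,-0.76,-0.02,0,0,0,0.1,0.148,-0.76,-0.02,0,0,0,0.1,0.148,-0.76,-0.02,0,0,0]
}}

```text
time_s: 16.15
position: [0.4653, 0.033, 0.2087]
tool_rot: [[-0.927, 0.374, 0.0], [0.374, 0.927, 0.0], [-0.0, 0.0, -1.0]]
ft_force: [0.2, 0.1, -2.2]
grip_width: 0.0217
```

```bash
python3 held.py knob .116 .078 .1 scene,side;  python3 go.py .4646 .0324 .107 68;python3 - <<'E'
from h import *
im,d=imaging.get_image("side");cv2.imwrite("pics/sd6.png",cv2.resize(im[180:460,180:520],None,fx=2,fy=2))
im,d=imaging.get_image("wrist");cv2.imwrite("pics/w6.png",im)
E
```

```text
tcp [465.3  33.  208.7]
scene 0.68 [386.9, 161.7] 80 mm [465.6  32.6   0. ] z 116.0 res 0.74 off tcp [ 0.4 -0.4]
side 0.92 [362.1, 294.6] 102 mm [464.4  33.    0. ] z 116.0 res 0.44 off tcp [-0.9  0.1]
t 16.35 pos [465.   32.9 208.6] psi 68.06 F [-0.5 -0.1 -2. ] w 21.6
 d mm [  0.2  -0.6 101.6] frac [ 0.0007 -0.002   0.3387] turn frac [-0.     -0.0002  0.0013] rows 2.032112982303965
```

View pics/sd6.png

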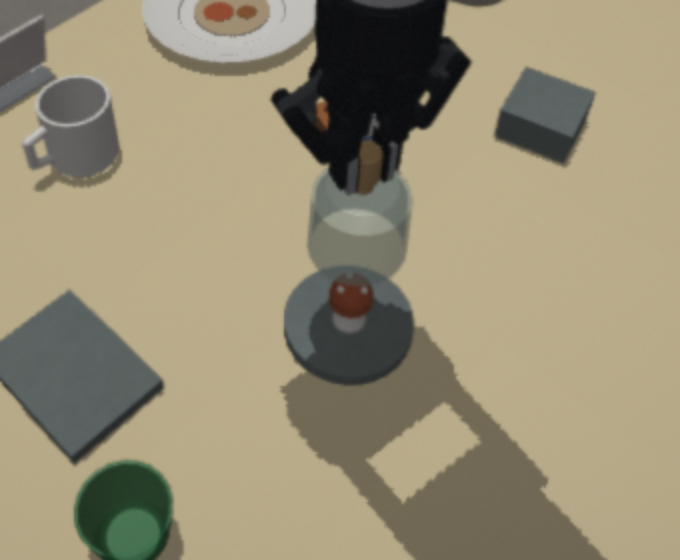

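View pics/w6.png

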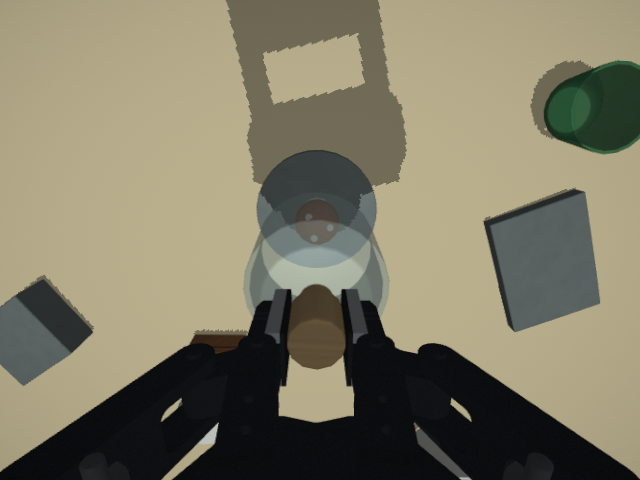

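Request:
{"api": "step_arm", "payload": {
  "steps": [0.1,0,-0.002,0.03,0,0,0,0.1,0,-0.002,0.08,0,0,0,0.1,0,-0.002,0.14,0,0,0,0.1,0,-0.002,0.2,0,0,0,0.1,0,-0.002,0.26,0,0,0,0.1,0,-0.002,0.3,0,0,0,0.1,0,-0.002,0.325,0,0,0,0.1,0,-0.002,0.325,0,0,0,0.1,0,-0.002,0.325,0,0,0]
}}

```text
time_s: 17.35
position: [0.4648, 0.0318, 0.1114]
tool_rot: [[-0.927, 0.375, 0.0], [0.375, 0.927, -0.0], [-0.0, 0.0, -1.0]]
ft_force: [-0.3, 0.2, -2.3]
grip_width: 0.0216
```

Request:
{"api": "step_arm", "payload": {
  "steps": [0.1,0,0,0.003,0,0,0,0.1,0,0,0.006,0,0,0,0.1,0,0,0.006,0,0,0]
}}

```text
time_s: 17.65
position: [0.4647, 0.0318, 0.1096]
tool_rot: [[-0.927, 0.375, 0.0], [0.375, 0.927, -0.0], [-0.0, 0.0, -1.0]]
ft_force: [0.0, 0.8, -1.7]
grip_width: 0.0215
```

Request:
{"api": "step_arm", "payload": {
  "steps": [0.1,0,0,0.003,0,0,0,0.1,0,0,0.003,0,0,0]
}}

```text
time_s: 17.85
position: [0.4646, 0.0318, 0.1085]
tool_rot: [[-0.927, 0.375, -0.0], [0.375, 0.927, 0.0], [0.0, 0.0, -1.0]]
ft_force: [-0.1, -0.2, -1.5]
grip_width: 0.0216
```

Request:
{"api": "step_arm", "payload": {
  "steps": [0.1,0,0,0.003,0,0,0,0.1,0,0,0.003,0,0,0]
}}

```text
time_s: 18.05
position: [0.4645, 0.0318, 0.1075]
tool_rot: [[-0.927, 0.375, -0.0], [0.375, 0.927, 0.0], [0.0, -0.0, -1.0]]
ft_force: [-1.0, 0.3, -0.6]
grip_width: 0.0218
```

Request:
{"api": "step_arm", "payload": {
  "steps": [0.1,0,0,0.002,0,0,0,0.1,0,0,0.002,0,0,0]
}}

```text
time_s: 18.25
position: [0.4647, 0.0318, 0.1072]
tool_rot: [[-0.927, 0.375, 0.0], [0.375, 0.927, -0.0], [-0.0, 0.0, -1.0]]
ft_force: [1.0, 0.1, -0.0]
grip_width: 0.0216
```

Request:
{"api": "step_arm", "payload": {
  "steps": [0.1,0,0,0.002,0,0,0,0.1,0,0,0.002,0,0,0]
}}

```text
time_s: 18.45
position: [0.4648, 0.0317, 0.107]
tool_rot: [[-0.927, 0.374, 0.001], [0.374, 0.927, -0.0], [-0.001, 0.0, -1.0]]
ft_force: [-1.4, -0.9, 6.0]
grip_width: 0.0214
```

Request:
{"api": "step_arm", "payload": {
  "steps": [0.1,0,0,-0.001,0,0,0,0.3,0,0,-0.001,0,0,0,0.4,0,0,-0.001,0,0,0,0.5,0,0,-0.001,0,0,0,0.6,0,0,-0.001,0,0,0,0.6,0,0,-0.001,0,0,0,0.6,0,0,-0.001,0,0,0]
}}

```text
time_s: 19.15
position: [0.4646, 0.0318, 0.1067]
tool_rot: [[-0.927, 0.375, -0.0], [0.375, 0.927, 0.0], [0.0, 0.0, -1.0]]
ft_force: [-0.0, 0.4, 0.6]
grip_width: 0.0515
```

Request:
{"api": "step_arm", "payload": {
  "steps": [0.6,0,0,-0.04,0,0,0,0.6,0,0,-0.12,0,0,0,0.6,0,0,-0.26,0,0,0,0.6,0,0,-0.4,0,0,0,0.6,0,0,-0.4,0,0,0,0.6,0,0,-0.4,0,0,0]
}}

```text
time_s: 19.75
position: [0.4646, 0.0318, 0.2271]
tool_rot: [[-0.927, 0.375, 0.001], [0.375, 0.927, -0.0], [-0.001, 0.0, -1.0]]
ft_force: [-0.1, -0.9, -0.8]
grip_width: 0.0512
```

```bash
python3 held.py knob .015 .078 .1 scene,side,wrist;  python3 go.py .54 .22 .25 68;python3 - <<'E'
from h import *
im,d=imaging.get_image("side");cv2.imwrite("pics/sd7.png",cv2.resize(im[180:460,180:520],None,fx=2,fy=2))
im,d=imaging.get_image("wrist");cv2.imwrite("pics/w7.png",im)
E
```

```text
tcp [464.6  31.8 227.1]
scene 0.56 [387.1, 203.4] 101 mm [464.4  30.9  -4.6] z 10.4 res 0.57 off tcp [-0.2 -0.9]
side 0.88 [355.8, 329.2] 126 mm [463.6  31.4   0. ] z 15.0 res 0.33 off tcp [-1.  -0.4]
wrist 0.91 [315.4, 217.4] 227 mm [465.1  31.1   0. ] z 15.0 res 0.13 off tcp [ 0.5 -0.7]
t 20.05 pos [464.3  31.9 225.8] psi 68.0 F [-0.5 -0.3 -0.2] w 50.9
 d mm [  0.4 202.8 -24.2] frac [ 0.0013  0.6759 -0.0807] turn frac [-0.0004 -0.0024 -0.    ] rows 4.084442184449475
```

View pics/sd7.png

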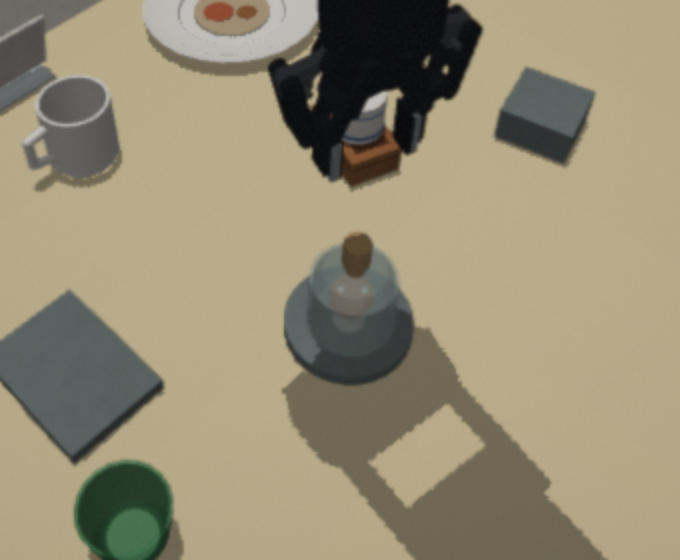

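View pics/w7.png

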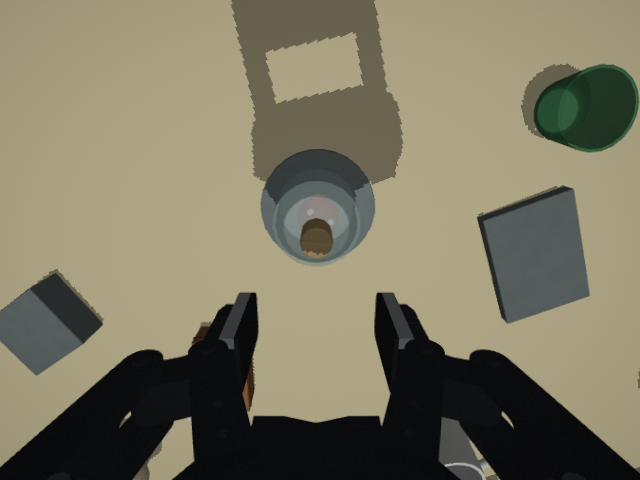

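```bash
cat > st.py <<'E'
from fit import *
import sys
im,d=imaging.get_image("wrist");cal=imaging.get_calibration("wrist")
Y=np.deg2rad([0,15,30])
for t,x0,a in [("round_stand",[.4645,.0322,0],None),("oblong_stand",[.599,.223,0],[0]),("square_stand",[.472,-.288,0],np.deg2rad([12])),("box",[.595,-.132,0],np.deg2rad([-22]))]:
    for r in imaging.regions_of("wrist",t)[:1]:
        P=cloud(cal,d,cv2.erode(r["mask"].astype(np.uint8),np.ones((3,3))).astype(bool));P=P[(P[:,2]>.003)&(P[:,2]<.045)]
        if len(P)<50: print(t,"few");continue
        x,e=fit(t,P,0,a,x0);print(t,round(r["score"],2),r["pixel"],len(P),np.round(x[:3]*1000,1),np.rad2deg(x[3:]),round(e*1000,2))
E
python3 st.py; python3 go.py .593 -.132 .19 68
```

```text
round_stand 0.87 [324.2, 171.5] 3003 [4.662e+02 3.340e+01 2.000e-01] [] 0.48
oblong_stand 0.57 [532.8, 253.8] 10186 [5.995e+02 2.226e+02 1.000e-01] [-1.14536564] 0.46
square_stand 0.63 [45.9, 322.6] 5877 [ 4.731e+02 -2.874e+02  1.000e-01] [11.80045491] 0.46
box 0.8 [243.3, 379.8] 311 [ 595.7 -131.5   -0. ] [-22.42659643] 0.19
t 20.4 pos [464.6  31.8 226.7] psi 68.0 F [0.3 0.5 0.2] w 50.9
 d mm [-180.4 -103.8   36.6] frac [-0.6014 -0.346   0.1221] turn frac [-0.0001 -0.0002  0.0001] rows 4.22697015594541
```

Request:
{"api": "step_arm", "payload": {
  "steps": [1,-0.601,-0.346,0,0,0,0,1,-0.601,-0.346,0,0,0,0,1,-0.601,-0.346,0,0,0,0,1,-0.601,-0.346,0.05,0,0,0,1,-0.601,-0.346,0.122,0,0,0,1,-0.601,-0.346,0.122,0,0,0,1,-0.601,-0.346,0.122,0,0,0,1,-0.601,-0.346,0.122,0,0,0]
}}

```text
time_s: 21.2
position: [0.5928, -0.131, 0.1917]
tool_rot: [[-0.928, 0.374, 0.002], [0.374, 0.928, -0.001], [-0.002, 0.0, -1.0]]
ft_force: [-0.2, 1.1, -0.4]
grip_width: 0.0851
```

```bash
python3 held.py pot .034 .003 .06 scene,side,wrist;python3 st.py; python3 go.py .593 -.132 .06 68
```

```text
tcp [ 592.8 -131.   191.7]
scene 0.96 [280.0, 218.6] 820 mm [ 5.940e+02 -1.322e+02 -3.000e-01] z 33.7 res 0.78 off tcp [ 1.2 -1.2]
scene few 0 0.44 [384.6, 202.7]
side 0.62 [359.7, 232.4] 790 mm [ 5.926e+02 -1.315e+02 -3.000e-01] z 33.7 res 0.56 off tcp [-0.2 -0.5]
wrist 0.73 [315.5, 233.9] 4660 mm [ 5.939e+02 -1.320e+02 -2.000e-01] z 33.8 res 0.37 off tcp [ 1.  -0.9]
round_stand 0.98 [443.8, 32.5] 3693 [ 4.648e+02  3.300e+01 -1.000e-01] [] 0.47
square_stand 0.62 [78.7, 149.2] 11250 [ 4.717e+02 -2.877e+02 -1.000e-01] [11.71287953] 0.41
box 0.71 [317.2, 185.1] 2444 [ 595.1 -133.1   -0. ] [-22.13671799] 0.4
t 21.75 pos [ 592.9 -132.   190.2] psi 68.0 F [-0.2 -0.2 -0.3] w 85.2
 d mm [-1.000e-01  0.000e+00  1.302e+02] frac [-4.000e-04  0.000e+00  4.338e-01] turn frac [-0.      0.      0.0001] rows 2.6030397703647634
```

Request:
{"api": "step_arm", "payload": {
  "steps": [1,-0.002,0.001,0.12,0,0,0,1,-0.002,0.001,0.24,0,0,0,1,-0.002,0.001,0.34,0,0,0,1,-0.002,0.001,0.4,0,0,0,1,-0.002,0.001,0.43,0,0,0,1,-0.002,0.001,0.43,0,0,0,1,-0.002,0.001,0.43,0,0,0]
}}

```text
time_s: 22.45
position: [0.5941, -0.1321, 0.0621]
tool_rot: [[-0.927, 0.375, 0.001], [0.375, 0.927, -0.001], [-0.002, -0.0, -1.0]]
ft_force: [0.0, -1.4, -0.2]
grip_width: 0.0856
```

Request:
{"api": "step_arm", "payload": {
  "steps": [0.8,0,0,0,0,0,0,0.75,0,0,0,0,0,0,0.7,0,0,0,0,0,0,0.65,0,0,0,0,0,0,0.6,0,0,0,0,0,0,0.5,0,0,0,0,0,0,0.5,0,0,0,0,0,0,0.5,0,0,0,0,0,0],
  "grip_force": 40
}}

```text
time_s: 23.25
position: [0.5937, -0.1319, 0.0616]
tool_rot: [[-0.927, 0.375, 0.001], [0.375, 0.927, -0.0], [-0.001, 0.0, -1.0]]
ft_force: [-0.4, 0.5, 5.9]
grip_width: 0.0515
```

Request:
{"api": "step_arm", "payload": {
  "steps": [0.5,0,0,-0.02,0,0,0,0.5,0,0,-0.06,0,0,0,0.5,0,0,-0.13,0,0,0,0.5,0,0,-0.2,0,0,0,0.5,0,0,-0.23,0,0,0,0.5,0,0,-0.23,0,0,0,0.5,0,0,-0.23,0,0,0]
}}

```text
time_s: 23.95
position: [0.5932, -0.1318, 0.1295]
tool_rot: [[-0.927, 0.375, -0.001], [0.375, 0.927, 0.0], [0.001, 0.0, -1.0]]
ft_force: [-0.2, -0.3, -1.3]
grip_width: 0.0511
```

```bash
python3 held.py pot .103 .003 .06 scene,side; python3 go.py .4722 -.2877 .13 68
python3 - <<'E'
from h import *
im,d=imaging.get_image("scene");cv2.imwrite("pics/s8.png",im)
E
```

```text
tcp [ 593.2 -131.8  129.5]
side 0.75 [366.1, 204.5] 740 mm [ 591.9 -132.1   -1.8] z 101.2 res 0.55 off tcp [-1.3 -0.3]
t 24.15 pos [ 593.3 -131.8  129.2] psi 68.0 F [-0.   0.1 -1.5] w 51.2
 d mm [  53.9 -189.9   -0.7] frac [ 0.1795 -0.633  -0.0023] turn frac [ 0.0001 -0.0021  0.0001] rows 3.947695676034889
```

View pics/s8.png

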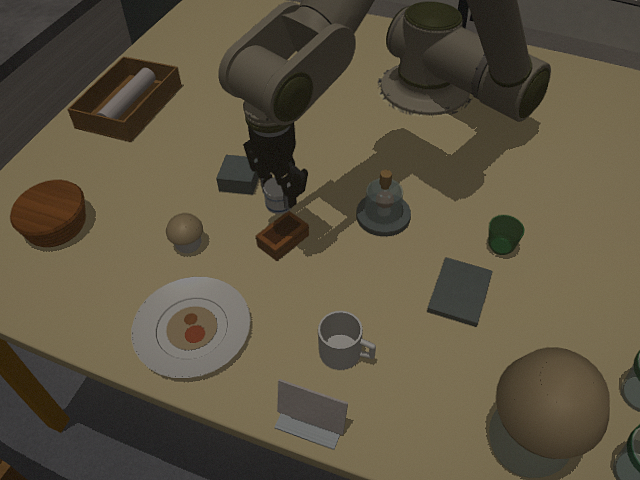

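Request:
{"api": "step_arm", "payload": {
  "steps": [0.5,0.03,-0.1,0,0,0,0,0.5,0.07,-0.22,0,0,0,0,0.5,0.1,-0.35,0,0,0,0,0.5,0.135,-0.47,0,0,0,0,0.5,0.165,-0.58,0,0,0,0,0.5,0.18,-0.633,0,0,0,0,0.5,0.18,-0.633,0,0,0,0,0.5,0.18,-0.633,0,0,0,0,0.5,0.18,-0.633,0,0,0,0]
}}

```text
time_s: 25.1
position: [0.4728, -0.287, 0.13]
tool_rot: [[-0.928, 0.374, -0.0], [0.374, 0.928, 0.0], [0.0, 0.0, -1.0]]
ft_force: [0.1, 0.3, -1.3]
grip_width: 0.0509
```

```bash
python3 held.py pot .103 .003 .06 scene,side; python3 go.py .4722 -.2877 .0676 68
python3 - <<'E'
from fit import *
for n in ["scene","side"]:
    im,d=imaging.get_image(n);cal=imaging.get_calibration(n);cv2.imwrite(f"pics/{n}9.png",im[80:330,180:500])
E
```

```text
tcp [ 472.8 -287.   130. ]
side 0.83 [466.5, 196.2] 605 mm [ 4.724e+02 -2.872e+02 -4.000e-01] z 102.6 res 0.66 off tcp [-0.5 -0.3]
t 25.3 pos [ 472.8 -287.2  130.1] psi 68.07 F [-0.5  0.2 -1. ] w 51.0
 d mm [ 0.3 -0.7 62.5] frac [ 0.001  -0.0023  0.2083] turn frac [ 0.     -0.      0.0015] rows 1.2498461598741302
```

View pics/side9.png

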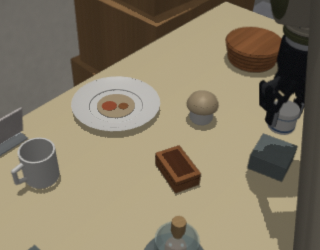

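Request:
{"api": "step_arm", "payload": {
  "steps": [0.5,0.002,-0.002,0.03,0,0,0,0.5,0.002,-0.002,0.07,0,0,0,0.5,0.002,-0.002,0.12,0,0,0,0.5,0.002,-0.002,0.165,0,0,0,0.5,0.002,-0.002,0.19,0,0,0,0.5,0.002,-0.002,0.197,0,0,0,0.5,0.002,-0.002,0.197,0,0,0,0.5,0.002,-0.002,0.197,0,0,0]
}}

```text
time_s: 26.2
position: [0.4718, -0.2883, 0.0714]
tool_rot: [[-0.927, 0.375, 0.001], [0.375, 0.927, -0.001], [-0.001, -0.0, -1.0]]
ft_force: [0.4, 0.3, -1.3]
grip_width: 0.0513
```

Request:
{"api": "step_arm", "payload": {
  "steps": [0.5,0,0,0.003,0,0,0,0.5,0,0,0.006,0,0,0,0.5,0,0,0.006,0,0,0]
}}

```text
time_s: 26.5
position: [0.4716, -0.2881, 0.0693]
tool_rot: [[-0.927, 0.375, 0.0], [0.375, 0.927, -0.0], [-0.0, -0.0, -1.0]]
ft_force: [0.5, -0.1, -1.3]
grip_width: 0.0511
```

Request:
{"api": "step_arm", "payload": {
  "steps": [0.5,0,0,0.003,0,0,0,0.5,0,0,0.003,0,0,0]
}}

```text
time_s: 26.7
position: [0.4715, -0.2881, 0.0683]
tool_rot: [[-0.927, 0.375, -0.0], [0.375, 0.927, 0.0], [0.0, 0.0, -1.0]]
ft_force: [0.3, 0.7, -1.9]
grip_width: 0.0516
```

Request:
{"api": "step_arm", "payload": {
  "steps": [0.5,0,0,0.002,0,0,0,0.5,0,0,0.002,0,0,0]
}}

```text
time_s: 26.9
position: [0.4716, -0.2881, 0.0677]
tool_rot: [[-0.927, 0.375, -0.0], [0.375, 0.927, 0.0], [0.0, 0.0, -1.0]]
ft_force: [0.8, -0.1, -1.4]
grip_width: 0.051
```

Request:
{"api": "step_arm", "payload": {
  "steps": [0.5,0,0,0.002,0,0,0,0.5,0,0,0.002,0,0,0]
}}

```text
time_s: 27.1
position: [0.4716, -0.2881, 0.0676]
tool_rot: [[-0.927, 0.375, 0.0], [0.375, 0.927, -0.0], [-0.0, -0.0, -1.0]]
ft_force: [-2.2, 1.1, 5.5]
grip_width: 0.0508
```

Request:
{"api": "step_arm", "payload": {
  "steps": [0.5,0,0,0.002,0,0,0,0.5,0,0,0.002,0,0,0]
}}

```text
time_s: 27.3
position: [0.4716, -0.2881, 0.0676]
tool_rot: [[-0.927, 0.375, 0.001], [0.375, 0.927, -0.001], [-0.001, -0.0, -1.0]]
ft_force: [-3.2, 2.4, 10.9]
grip_width: 0.0509
```

Request:
{"api": "step_arm", "payload": {
  "steps": [0.5,0,0,-0.003,0,0,0,0.65,0,0,-0.003,0,0,0,0.7,0,0,-0.003,0,0,0,0.8,0,0,-0.003,0,0,0,0.9,0,0,-0.003,0,0,0,1,0,0,-0.003,0,0,0,1,0,0,-0.003,0,0,0,1,0,0,-0.003,0,0,0]
}}

```text
time_s: 28.1
position: [0.4716, -0.2881, 0.0674]
tool_rot: [[-0.927, 0.375, -0.0], [0.375, 0.927, 0.0], [0.0, 0.0, -1.0]]
ft_force: [0.1, -0.7, -0.1]
grip_width: 0.0853
```

Request:
{"api": "step_arm", "payload": {
  "steps": [1,0,0,-0.04,0,0,0,1,0,0,-0.12,0,0,0,1,0,0,-0.26,0,0,0,1,0,0,-0.4,0,0,0,1,0,0,-0.4,0,0,0,1,0,0,-0.4,0,0,0]
}}

```text
time_s: 28.7
position: [0.4717, -0.2881, 0.1887]
tool_rot: [[-0.927, 0.374, 0.002], [0.374, 0.927, -0.002], [-0.002, -0.001, -1.0]]
ft_force: [-0.5, -0.4, -0.3]
grip_width: 0.0851
```

```bash
python3 held.py pot .04 .003 .06 scene,side,wrist;python3 st.py; python3 go.py .595 -.1325 .12 67.8
python3 - <<'E'
from h import *
im,d=imaging.get_image("wrist");cv2.imwrite("pics/w10.png",im)
E
```

```text
tcp [ 471.7 -288.1  188.7]
scene 0.75 [237.6, 157.6] 695 mm [ 472.3 -287.8   -0.8] z 39.2 res 0.98 off tcp [0.7 0.3]
side 0.71 [455.2, 218.6] 784 mm [ 4.703e+02 -2.883e+02  2.000e-01] z 40.2 res 0.64 off tcp [-1.4 -0.2]
side few 0 0.69 [241.3, 437.9]
wrist 0.56 [314.5, 237.1] 5129 mm [ 4.718e+02 -2.888e+02  1.000e-01] z 40.1 res 0.37 off tcp [ 0.1 -0.7]
round_stand 0.58 [624.8, 79.1] 2438 [4.653e+02 3.300e+01 1.000e-01] [] 0.45
oblong_stand 0.48 [527.1, 279.4] 7672 [ 608.3 -127.1   19. ] [21.43608047] 0.72
square_stand 0.67 [321.5, 195.8] 3951 [ 4.719e+02 -2.885e+02  2.000e-01] [11.96193258] 0.4
box 0.59 [526.4, 277.6] 7768 [ 5.958e+02 -1.317e+02  3.000e-01] [-22.09906573] 0.38
t 29.25 pos [ 471.6 -288.1  187.2] psi 68.01 F [ 0.2 -0.5 -0.3] w 85.3
 d mm [-56.2 190.5  67.2] frac [-0.1874  0.6349  0.224 ] turn frac [ 0.0002 -0.0005  0.0046] rows 4.192910755366481
```

View pics/w10.png

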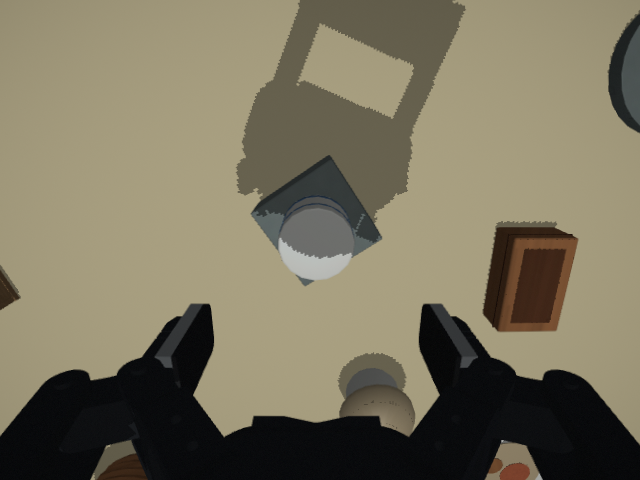

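Request:
{"api": "step_arm", "payload": {
  "steps": [1,-0.188,0.635,0,0,0,0.003,1,-0.188,0.635,0,0,0,0.003,1,-0.188,0.635,0,0,0,0.003,1,-0.188,0.635,0.1,0,0,0.003,1,-0.188,0.635,0.17,0,0,0.003,1,-0.188,0.635,0.223,0,0,0.003,1,-0.188,0.635,0.223,0,0,0.003,1,-0.188,0.635,0.223,0,0,0.003]
}}

```text
time_s: 30.1
position: [0.5954, -0.1328, 0.121]
tool_rot: [[-0.926, 0.377, 0.0], [0.377, 0.926, -0.0], [-0.0, -0.0, -1.0]]
ft_force: [-0.1, -0.6, 1.3]
grip_width: 0.0854
```

```bash
python3 st.py; python3 go.py .5953 -.1322 .022 67.9
python3 - <<'E'
from h import *
im,d=imaging.get_image("wrist");cv2.imwrite("pics/w11.png",im)
E
```

```text
round_stand 0.83 [488.3, 15.2] 3888 [465.2  32.6   0.5] [] 0.44
square_stand 0.71 [43.4, 156.7] 10130 [ 472.  -287.9    0.6] [11.8070316] 0.33
box 0.7 [317.5, 244.9] 11973 [ 595.4 -133.3    0.8] [-22.06674391] 0.41
t 30.35 pos [ 595.4 -133.   121.5] psi 67.84 F [-0.7  0.7 -0.2] w 85.1
 d mm [ 0.5  0.7 99.5] frac [0.0018 0.0023 0.3315] turn frac [-0.0001  0.002  -0.0013] rows 1.9892753448686455
```

View pics/w11.png

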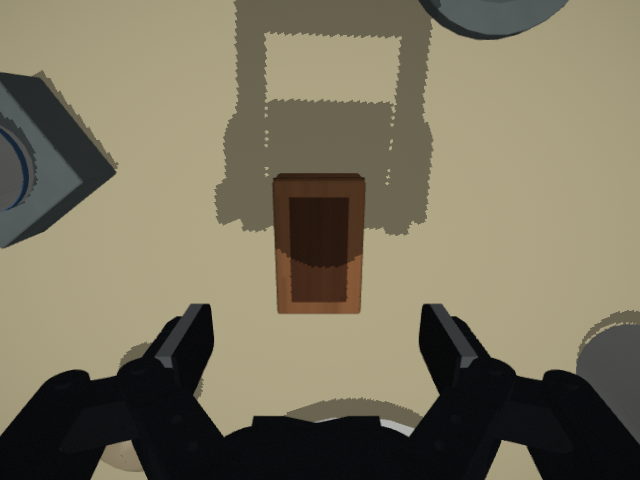

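Request:
{"api": "step_arm", "payload": {
  "steps": [1,0,0.001,0.12,0,0,0,1,0,0.001,0.22,0,0,0,1,0,0.001,0.29,0,0,0,1,0,0.001,0.33,0,0,0,1,0,0.001,0.33,0,0,0,1,0,0.001,0.33,0,0,0]
}}

```text
time_s: 31.0
position: [0.5959, -0.1326, 0.0225]
tool_rot: [[-0.926, 0.377, 0.001], [0.377, 0.926, -0.001], [-0.001, -0.0, -1.0]]
ft_force: [0.6, -0.7, -0.0]
grip_width: 0.0857
```

Request:
{"api": "step_arm", "payload": {
  "steps": [0.82,0,0,0,0,0,0,0.77,0,0,0,0,0,0,0.72,0,0,0,0,0,0,0.67,0,0,0,0,0,0,0.62,0,0,0,0,0,0,0.55,0,0,0,0,0,0,0.55,0,0,0,0,0,0,0.55,0,0,0,0,0,0],
  "grip_force": 45
}}

```text
time_s: 31.8
position: [0.5956, -0.1323, 0.0222]
tool_rot: [[-0.926, 0.377, 0.001], [0.377, 0.926, -0.0], [-0.001, 0.0, -1.0]]
ft_force: [-0.4, 0.6, 5.8]
grip_width: 0.0554
```

Request:
{"api": "step_arm", "payload": {
  "steps": [0.55,0,0,-0.02,0,0,0,0.55,0,0,-0.06,0,0,0,0.55,0,0,-0.13,0,0,0,0.55,0,0,-0.2,0,0,0,0.55,0,0,-0.27,0,0,0,0.55,0,0,-0.35,0,0,0,0.55,0,0,-0.43,0,0,0,0.55,0,0,-0.5,0,0,0,0.55,0,0,-0.5,0,0,0,0.55,0,0,-0.5,0,0,0]
}}

```text
time_s: 32.8
position: [0.595, -0.1322, 0.1713]
tool_rot: [[-0.926, 0.377, -0.0], [0.377, 0.926, 0.0], [0.0, -0.0, -1.0]]
ft_force: [-0.2, 0.3, -1.8]
grip_width: 0.0551
```

```bash
python3 go.py .5994 .2225 .17 88.9
python3 - <<'E'
from fit import *
s=env.observe();p=s["position"];z0=p[2]-.022
for n in ["scene","side"]:
    im,d=imaging.get_image(n);cv2.imwrite(f"pics/{n}12.png",im);cal=imaging.get_calibration(n)
    for q in imaging.regions_of(n,"box")[:1]:
        P=cloud(cal,d,cv2.erode(q["mask"].astype(np.uint8),np.ones((3,3))).astype(bool));P=P[(P[:,2]>z0-.01)&(P[:,2]<z0+.04)]
        print(n,q["score"],q["pixel"],len(P));x,e=fit("box",P,z0,[np.deg2rad(-22)],p);print(np.round(x*1000,1),np.rad2deg(x[3]),e)
E
```

```text
t 32.8 pos [ 595.  -132.2  171.3] psi 67.87 F [-0.2  0.3 -1.8] w 55.1
 d mm [129.6 330.2   1.3] frac [0.432  1.1008 0.0043] turn frac [-0.000e+00 -4.000e-04 -4.674e-01] rows 7.095020488490533
scene 0.8 [268.1, 182.5] 891
[ 595.2 -133.3   -0.8 -384.6] -22.03536334743006 0.0007657015935823575
side 0.7 [368.5, 194.1] 1232
[ 593.2 -132.3   -1.1 -390. ] -22.343965079640263 0.000525721077580768
```

View pics/scene12.png

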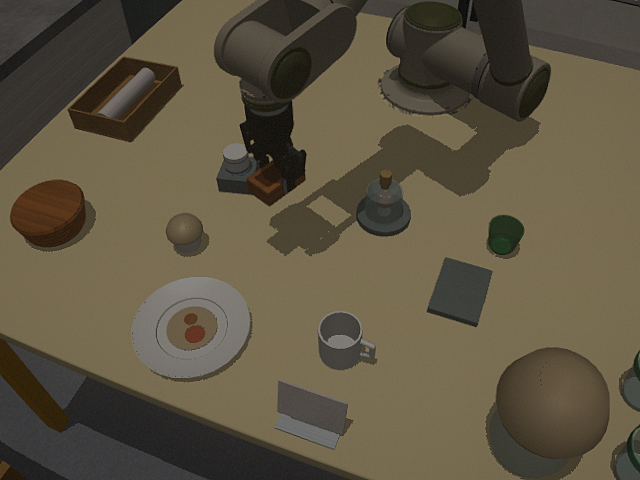

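Request:
{"api": "step_arm", "payload": {
  "steps": [0.55,0.03,0.07,0,0,0,0,0.55,0.07,0.18,0,0,0,0,0.55,0.115,0.3,0,0,0,0,0.55,0.16,0.42,0,0,0,0,0.55,0.216,0.55,0,0,0,0]
}}

```text
time_s: 33.5
position: [0.5973, 0.0461, 0.1707]
tool_rot: [[-0.926, 0.377, -0.001], [0.377, 0.926, 0.0], [0.001, -0.0, -1.0]]
ft_force: [0.3, 1.0, -2.3]
grip_width: 0.0555
```

Request:
{"api": "step_arm", "payload": {
  "steps": [0.55,0.05,0.13,0,0,0,-0.06,0.55,0.1,0.26,0,0,0,-0.15,0.55,0.15,0.38,0,0,0,-0.25,0.55,0.19,0.49,0,0,0,-0.35,0.55,0.212,0.54,0,0,0,-0.43,0.55,0.216,0.55,0,0,0,-0.467,0.55,0.216,0.55,0,0,0,-0.467,0.55,0.216,0.55,0,0,0,-0.467,0.55,0.216,0.55,0,0,0,-0.467]
}}

```text
time_s: 34.4
position: [0.5998, 0.221, 0.1714]
tool_rot: [[-1.0, 0.022, -0.0], [0.022, 1.0, -0.0], [0.0, -0.0, -1.0]]
ft_force: [0.3, -0.4, -1.5]
grip_width: 0.0555
```

```bash
python3 go.py .6 .2228 .06 88.9
cat > b.py <<'E'
from fit import *
s=env.observe();p=s["position"];z0=p[2]-.022
for n in ["scene","side"]:
    im,d=imaging.get_image(n);cv2.imwrite(f"pics/{n}13.png",im[180:480,100:560] if n=="side" else im[150:400,300:600]);cal=imaging.get_calibration(n)
    for t,z in (("box",z0),("oblong_stand",0)):
      for q in imaging.regions_of(n,t)[:1]:
        P=cloud(cal,d,cv2.erode(q["mask"].astype(np.uint8),np.ones((3,3))).astype(bool));P=P[(P[:,2]>max(z-.01,.003))&(P[:,2]<z+.04)]
        if len(P)<50: print(n,t,"few",q["pixel"]);continue
        x,e=fit(t,P,z,[0],[.599,.2225,0]);print(n,t,round(q["score"],2),np.round(q["pixel"]),len(P),np.round(x[:3]*1000,1),np.rad2deg(x[3]),round(e*1000,2))
E
python3 b.py
```

```text
t 34.4 pos [599.8 221.  171.4] psi 88.75 F [ 0.3 -0.4 -1.5] w 55.5
 d mm [ -0.2   1.8 111.4] frac [-0.0006  0.0061  0.3715] turn frac [-0.0003 -0.0004 -0.0033] rows 2.2292007245817183
scene box 0.67 [472. 234.] 1488 [599.7 222.5  -0.7] -0.5613034230473728 0.83
scene oblong_stand 0.69 [461. 292.] 2765 [600.1 225.2  -1.1] -0.12250208569838064 1.07
side box 0.62 [191. 319.] 614 [5.988e+02 2.215e+02 3.000e-01] -0.8604400397742356 0.43
side oblong_stand 0.81 [208. 371.] 2267 [ 5.989e+02  2.211e+02 -2.000e-01] 0.042375919124810146 0.75
```

View pics/side13.png

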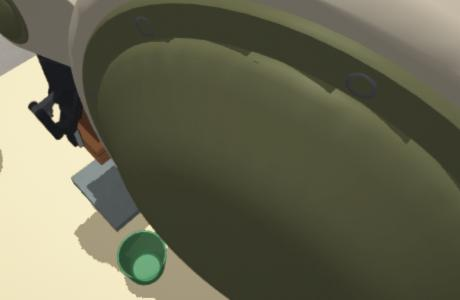

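Run:
```python
from fit import *
from scipy.optimize import minimize
for n in ["scene","side"]:
    im=cv2.imread(f"pics/{n}5.png");cal=imaging.get_calibration(n)
    # segment: bluish-grey stand vs tan table
    g=cv2.GaussianBlur(im,(3,3),0).astype(int); m=((g[...,2]-g[...,0])<15).astype(np.uint8)
    lab,L=cv2.connectedComponents(m)[0:2]
    uv=proj(cal,[.61,.235,.015])[0]; k=L==L[int(uv[1]),int(uv[0])]
    print(n,k.sum())
    def hull(v):
        c,s=np.cos(v[2]),np.sin(v[2]);q=np.array([[a,b,z] for a in(-.062,.062) for b in(-.046,.046) for z in(0,.015)])
        P=np.c_[c*q[:,0]-s*q[:,1]+v[0],s*q[:,0]+c*q[:,1]+v[1],q[:,2]]
        h=cv2.convexHull((proj(cal,P)*16).astype(np.float32)); return h.astype(np.int32)
    def cost(v):
        v=v*[.01,.01,.05]+[.599,.223,0]
        M=np.zeros((480*1,640),np.uint8);cv2.fillConvexPoly(M,hull(v),255,cv2.LINE_AA,4)
        return np.abs(M/255.-k).sum()
    r=minimize(cost,[0,0,0],method="Nelder-Mead",options=dict(initial_simplex=[[0,0,0],[.5,0,0],[0,.5,0],[0,0,.5]]))
    v=r.x*[.01,.01,.05]+[.599,.223,0];print(v[:2]*1000,np.rad2deg(v[2]),r.fun)
    cv2.polylines(im,[hull(v)],True,(0,0,255),1,cv2.LINE_AA,4)
    x,y=uv.astype(int);cv2.imwrite(f"pics/ov_{n}.png",cv2.resize(im[y-60:y+60,x-80:x+80],None,fx=5,fy=5))
```

```text
scene 28585
[596.80064614 223.24949559] -0.6113153997689248 25724.282352941176
side 4072
[600.2619196  221.35265463] -1.2640523922028624 289.06666666666666
```

View pics/ov_scene.png

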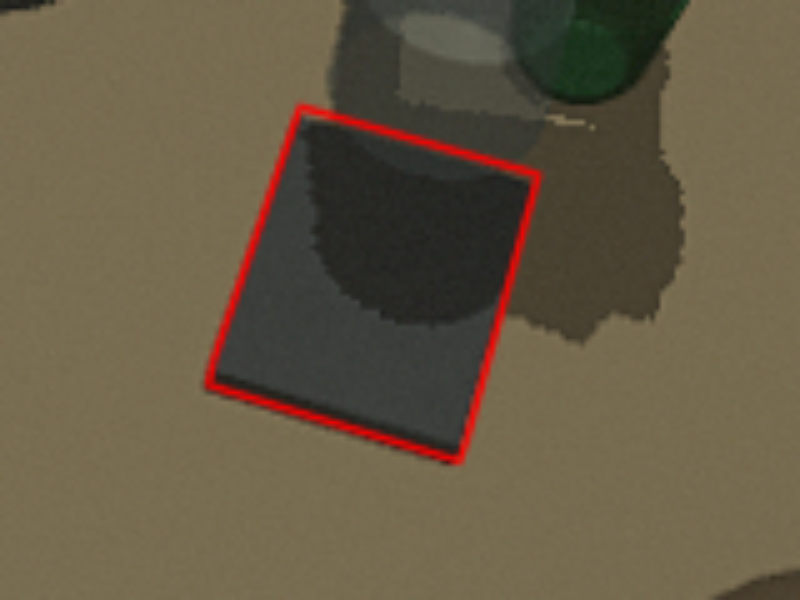

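View pics/ov_side.png

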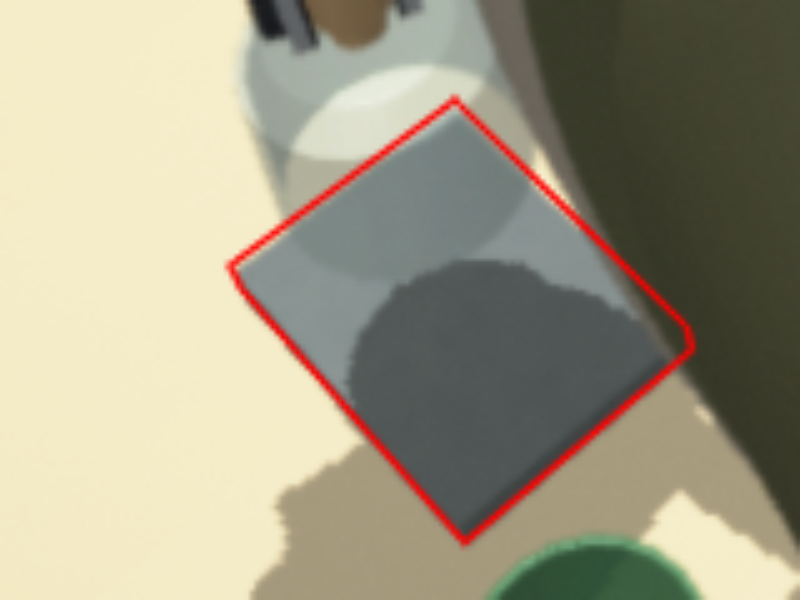

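Request:
{"api": "step_arm", "payload": {
  "steps": [0.55,0,0.006,0.03,0,0,-0.005,0.55,0,0.006,0.09,0,0,-0.005,0.55,0,0.006,0.16,0,0,-0.005,0.55,0,0.006,0.24,0,0,-0.005,0.55,0,0.006,0.32,0,0,-0.005,0.55,0,0.006,0.38,0,0,-0.005,0.55,0,0.006,0.42,0,0,-0.005,0.55,0,0.006,0.43,0,0,-0.005,0.55,0,0.006,0.43,0,0,-0.005,0.55,0,0.006,0.43,0,0,-0.005]
}}

```text
time_s: 35.7
position: [0.6001, 0.2241, 0.0434]
tool_rot: [[-1.0, 0.016, 0.002], [0.016, 1.0, 0.0], [-0.002, 0.0, -1.0]]
ft_force: [0.3, 0.6, -1.8]
grip_width: 0.0554
```

```bash
python3 b.py; python3 go.py .5998 .223 .0372 89
```

```text
scene box 0.88 [463. 285.] 1266 [600.4 222.2  -0.9] -0.8995224849465903 0.91
scene oblong_stand 0.65 [452. 310.] 887 [600.  225.5  -1.2] -0.7820617234674235 1.02
t 36.0 pos [599.7 224.   42.9] psi 89.11 F [-0.2  0.5 -2. ] w 54.9
 d mm [-0.1 -1.   5.7] frac [-0.0002 -0.0035  0.0191] turn frac [0.0002 0.0008 0.0024] rows 0.11619429270118296
```

View pics/scene13.png

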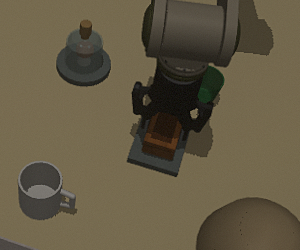

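Request:
{"api": "step_arm", "payload": {
  "steps": [0.55,0,-0.002,0.004,0,0,0,0.55,0,-0.002,0.008,0,0,0,0.55,0,-0.002,0.012,0,0,0,0.55,0,-0.002,0.012,0,0,0]
}}

```text
time_s: 36.4
position: [0.5995, 0.2234, 0.0387]
tool_rot: [[-1.0, 0.016, -0.0], [0.016, 1.0, -0.0], [0.0, -0.0, -1.0]]
ft_force: [0.1, -0.2, -1.2]
grip_width: 0.0552
```

Request:
{"api": "step_arm", "payload": {
  "steps": [0.55,0,0,0.003,0,0,0,0.55,0,0,0.003,0,0,0]
}}

```text
time_s: 36.6
position: [0.5996, 0.2234, 0.0379]
tool_rot: [[-1.0, 0.016, -0.0], [0.016, 1.0, -0.0], [0.0, -0.0, -1.0]]
ft_force: [-0.1, -0.3, -2.0]
grip_width: 0.0557
```

Request:
{"api": "step_arm", "payload": {
  "steps": [0.55,0,0,0.003,0,0,0,0.55,0,0,0.003,0,0,0]
}}

```text
time_s: 36.8
position: [0.5997, 0.2234, 0.0372]
tool_rot: [[-1.0, 0.016, 0.0], [0.016, 1.0, 0.0], [-0.0, 0.0, -1.0]]
ft_force: [-0.6, -0.0, -2.8]
grip_width: 0.0552
```

Request:
{"api": "step_arm", "payload": {
  "steps": [0.55,0,0,0.002,0,0,0,0.55,0,0,0.002,0,0,0]
}}

```text
time_s: 37.0
position: [0.5997, 0.2234, 0.0372]
tool_rot: [[-1.0, 0.016, 0.001], [0.016, 1.0, 0.0], [-0.001, 0.0, -1.0]]
ft_force: [-2.3, -0.8, 4.5]
grip_width: 0.055
```

Contact. Release and lift.

Request:
{"api": "step_arm", "payload": {
  "steps": [0.6,0,0,-0.001,0,0,0,0.7,0,0,-0.001,0,0,0,0.75,0,0,-0.001,0,0,0,0.8,0,0,-0.001,0,0,0,0.9,0,0,-0.001,0,0,0,1,0,0,-0.001,0,0,0,1,0,0,-0.001,0,0,0,1,0,0,-0.001,0,0,0]
}}

```text
time_s: 37.8
position: [0.5996, 0.2234, 0.0368]
tool_rot: [[-1.0, 0.016, -0.0], [0.016, 1.0, -0.0], [0.0, -0.0, -1.0]]
ft_force: [-0.4, 0.2, -0.3]
grip_width: 0.0858
```

Request:
{"api": "step_arm", "payload": {
  "steps": [1,0,0,-0.04,0,0,0,1,0,0,-0.12,0,0,0,1,0,0,-0.26,0,0,0,1,0,0,-0.4,0,0,0,1,0,0,-0.55,0,0,0,1,0,0,-0.55,0,0,0,1,0,0,-0.55,0,0,0]
}}

```text
time_s: 38.5
position: [0.5997, 0.2234, 0.2035]
tool_rot: [[-1.0, 0.015, 0.003], [0.015, 1.0, 0.0], [-0.003, 0.0, -1.0]]
ft_force: [-0.1, -0.5, -1.8]
grip_width: 0.0853
```

```bash
cat > fin.py <<'E'
from fit import *
for n in ["scene","side","wrist"]:
    im,d=imaging.get_image(n);cal=imaging.get_calibration(n);cv2.imwrite(f"pics/{n}20.png",im)
    for t,z,x0,a in (("box",.015,[.599,.2225,0],[0]),("oblong_stand",0,[.599,.2225,0],[0]),("pot",.04,[.472,-.288,0],None),("square_stand",0,[.472,-.288,0],[.2]),("round_stand",0,[.465,.032,0],None),("knob",.015,[.465,.032,0],None)):
      for q in imaging.regions_of(n,"cover" if t=="knob" else t)[:1]:
        P=cloud(cal,d,cv2.erode(q["mask"].astype(np.uint8),np.ones((3,3))).astype(bool));P=P[(P[:,2]>z+(.003 if t!="knob" else .078))&(P[:,2]<z+(.05 if t!="knob" else .1))&(np.linalg.norm(P[:,:2]-x0[:2],axis=1)<.09)]
        if len(P)<30: print(n,t,"few",q["pixel"]);continue
        x,e=fit(t,P,z,a,x0);print(n,t,round(q["score"],2),np.round(q["pixel"]),len(P),np.round(x[:3]*1000,1),np.rad2deg(x[3:]),round(e*1000,2))
E
python3 fin.py; python3 go.py .5998 .223 .0372 89
```

```text
scene box 0.74 [462. 282.] 1469 [599.9 220.5  -0.6] [-0.80500078] 0.93
scene oblong_stand 0.96 [452. 309.] 1080 [599.8 219.6  -1.1] [-0.2541323] 1.08
scene pot 0.61 [236. 157.] 615 [ 472.4 -288.    -0.8] [] 1.04
scene square_stand 0.94 [241. 179.] 799 [ 473.3 -288.9   -1.1] [12.20739539] 0.95
scene round_stand 0.9 [383. 225.] 653 [ 4.651e+02  3.190e+01 -4.000e-01] [] 1.03
scene knob 0.84 [385. 200.] 94 [464.3  31.1   2.1] [] 0.77
side box 0.77 [212. 358.] 2017 [598.4 223.2   0. ] [-1.45829639] 0.65
side oblong_stand 0.55 [209. 386.] 1322 [598.5 221.8  -0. ] [-1.52908209] 0.7
side pot few [242.1, 437.9]
wrist box 0.69 [318. 218.] 7305 [5.995e+02 2.212e+02 3.000e-01] [-0.8717427] 0.45
wrist oblong_stand 0.87 [310. 164.] 5323 [5.994e+02 2.224e+02 1.000e-01] [0.68226481] 0.47
wrist round_stand 0.69 [119.  82.] 4669 [4.651e+02 3.250e+01 1.000e-01] [] 0.45
wrist knob 0.65 [53. 49.] 421 [464.8  31.3   1.5] [] 0.34
t 39.55 pos [599.6 223.4 201.9] psi 89.11 F [ 0.6 -0.8 -0.2] w 85.3
 d mm [ -0.2  -0.4 164.7] frac [-0.0006 -0.0014  0.5489] turn frac [0.     0.0001 0.0024] rows 3.2931253926897974
```

View pics/wrist20.png

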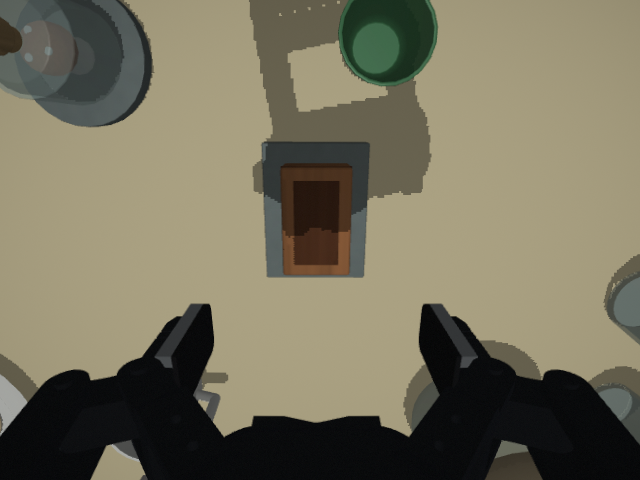

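View pics/scene20.png

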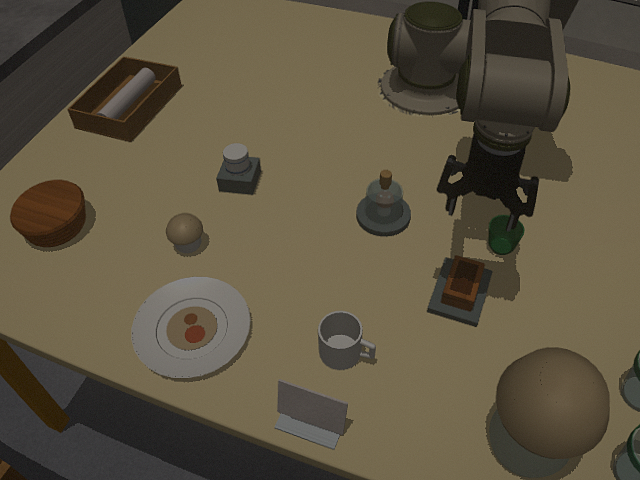

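Run:
```python
from rig import close_job
print(close_job())
```

```text
the job is handed in; nothing more can be done
None
```

All four pieces are on their stands and upright, and I handed the job in at about 39.6 s of the 115 s allowed. I moved them in the order mushroom, cover, pot, box. I lowered each one until it just touched and then released it, with contact forces of about 14 N or less. I left the cup, mug and jar alone, and nothing tipped over.

What the last pictures showed:
- **Mushroom and cover:** the knob is about 1 mm from the centre of the round stand. The mushroom measured within about 1 mm of that centre before the cover went over it, and it still looks upright through the glass.
- **Pot:** it is within about 1 mm of the centre of the square stand. In the final check only the scene camera could measure it. The side camera picked out the cup instead, but its reading just after I set the pot down agreed.
- **Box:** it lies lengthwise on the oblong stand, within about 1–2 mm of centre and square to within about 1°.

**Where the cameras disagreed:** with the box covering part of the oblong stand, they placed its centre between y = 219.6 and 222.4 mm, and its angle between −1.5° and +0.7°. Before the box went on, they placed the centre between 221 and 226 mm. In the close-up wrist picture the box looks evenly centred across the stand's width.

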